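# Unpile the breakfast tray and clip the sauce pot into the lunch box

### The arm

A 6-joint arm with a two-finger parallel gripper is mounted at the origin on the work surface. World frame = base frame: x ahead of the robot, y to its left, z up, the work surface at z = 0. Lengths are in m, angles in rad, forces in N, time in s.
With the tool pointing down it reaches from about 0.375 to 0.975 m from the base axis. Payload 3.8 kg.
Tool frame: the origin (TCP) lies on the mounting face of the last link; the fingertips stand 173 mm ahead of it and the grasp point (between the pads) lies 155 mm ahead of it (bot.hold_point_z is the distance from the TCP to the grasp point, in m); z points along the fingers, y is the line along which they close (so a half turn about z gives the same grasp; the last joint's range is limited). The gripper opens to 85 mm and grips with 20 to 120 N. Pads are 22 mm wide; open, the fingers measure 114 mm over their backs; the gripper's body (76 mm by 85 mm) begins 54 mm behind the grasp point. The pads swing forward as they close: fully open they stand 13 mm farther back than shut.
Start: joints at [1.156, 0.264, 1.604, -0, 1.274, -0.037], TCP at [0.249, 0.627, 0.405] pointing down, gripper open.
Joint ranges: [-2.63, 2.63], [-0.94, 2.18], [0.31, 2.57], [-1.31, 4.45], [0, 2.66], [-2.55, 2.55]. Speed limits (rad/s): [2.57, 2.57, 3.14, 3.14, 3.14, 3.14].

### API

Orientations are given as a rotation vector (axis times angle).
In Python, from workcell import bot, optics gives the robot as it stands.
- The arm moves only by the shell command python3 -m jog 'ROWS' [OPENING] [FORCE]. ROWS is JSON, a list of rows, each an object of numbers: "dx", "dy", "dz": the shift along the tool's x, y, z in mm; "ax", "ay", "az": the turn, a rotation vector about the tool's x, y, z in degrees. A call has 1 to 20 rows; each row shifts and turns the commanded pose from where the row before left it, along the tool's axes as they then stand; what a row does not reach is not made up. A row lasts 1/12 s, in which the tool goes at most 41.7 mm and 7.16 degrees, less where a joint would pass 70% of its speed; a pose out of reach is approached as far as the arm can. A call with a gripper value outside its range is refused whole. OPENING is the opening, from 0 (shut) to 1 (fully open), set as the call begins (- or left out, the last holds). The fingers move at their own pace and stop on an object; FORCE is the grip in N (left out, the last holds). Time passes only in rows, so rows that do not move let the fingers close. It gives the time, the measured TCP pose, the force, the opening and the grip force at its end, in the units of the state.
- bot.read_state(): the state, without advancing time (a new reading comes with each control period).
- optics.read_camera(name): name is "scene" or "top" or "wrist"; returns a dict with "img" (400x640x3 uint8, red, green, blue), "vertical_fov" (degrees; the focal length in pixels is half the picture's height over the tangent of half this angle, whatever the lens; pixels are square), "cx", "cy" (the principal point, pixels), "R" (3x3) and "t" (3): a world point X has camera coordinates R X + t; the wrist camera has in their place "tool_from_camera" (4x4, takes a point from camera to tool coordinates, whose origin is the TCP and whose axes are the flange's). Camera axes: x right, y down, z forward; pixel columns grow to the right and rows downward; lengths in m; the calibration is good to about 2 mm. A picture is of the moment at which its call begins: read the wrist's pose just before it. There is no depth.
- bot.finish_job(): hands the job in; it is judged then, once.
The state is a dict: "time": time; "q": joint angles; "joint_vel": joint speeds; "joint_torque": joint torques, N m; "tool_pos": TCP position; "tcp_rot": TCP orientation; "wrist_force": force on the tool from outside, world axes, zero at the start; "torque": the same for the moment, N m; "width": opening from 0.0 (shut) to 1.0 (fully open); "grip_force": force on a finger pad.
Only numpy, scipy, OpenCV 4.12 (cv2) and the standard library are available. Lean on these libraries where they do the work, as an engineer would, in place of code of your own. Each camera call takes 0.05 s, during which the arm holds its last target. There are 200 camera calls.

### The job

Take apart the two piles on the steel tray and put each thing in its own place: the yellow tin wholly on the yellow mat, the green tin wholly on the green mat, the egg cup on the flat middle of the white saucer (set it down, do not drop it), and the orange sauce pot into the round well of the brown lunch box, pushed down past its spring clips until it snaps fully home. Everything must end upright and let go, and the salt shaker and pepper mill must be left standing where they are.

Things in the scene. Friction and masses are not known exactly. Their poses are not given: they have to be found in the camera images.
- yellow_tin: Yellow round tin, 67 mm diameter, 50 mm tall, flat top, about 160 g. Origin at the centre of its underside, z up. Starts on a steel tray (150 x 220 mm, floor 3 mm thick, rim 10 mm high) with the sauce pot or the egg cup on top; the green tin, carrying the other, stands about 120 mm from it along the tray's long side.
- green_tin: Green round tin, same size as the yellow one (67 mm diameter, 50 mm tall, flat top), about 160 g. Origin at the centre of its underside, z up. Starts on the same steel tray with the sauce pot or the egg cup on top.
- egg_cup: White ceramic egg cup, 60 mm tall, about 90 g: round foot 40 mm diameter, thin stem (18 mm diameter) up to 20 mm, then the open bowl, 47 mm diameter at 34 mm height and 50 mm at the rim. Origin at the centre of its underside, z up. Starts on top of one tin.
- sauce_pot: Orange plastic pot, 70 g, 66 mm tall, round about z, origin at the centre of its underside. Foot 42 mm diameter, widening to 55 mm at 10 mm height; 55 mm up to 22 mm; a cone widens to a 64 mm rim at 32 to 36 mm, topped by a flat lid; on it a knob to grip, 24 mm diameter, 36 to 66 mm above the origin. Starts on a tin. 5 to 15 N of downward push snaps it past the clips; its yaw does not matter.
- yellow_mat: Round yellow place mat fixed to the table, 94 mm diameter, 5 mm thick. Origin at the centre of its underside (table height). Place of the yellow tin.
- green_mat: Round green place mat fixed to the table, 94 mm diameter, 5 mm thick. Origin at the centre of its underside (table height). Place of the green tin.
- saucer: White ceramic saucer fixed to the table, 116 mm across the rim, rim 11 mm high, flat middle about 70 mm diameter whose surface is 5 mm above the origin. Origin at the centre of its underside (table height). Place of the egg cup.
- lunch_box: Brown open box, fixed. Origin at table height under the centre of its round well: 58 mm diameter, mouth 26 mm, floor 4 mm up. Walls 42 mm high at x = -60, +60, y = -55, +135 mm; lid lies open to -x. Spring clips at the well's +x and -x sides, tops 50 mm up, noses 60 mm apart. Unsnapped, the pot's underside sits about 17 mm up; home, it is on the well floor at 4 mm, its rim under the noses.
- salt_shaker: Glass salt shaker with steel cap, 40 mm diameter, 75 mm tall, standing loose on the table beyond the work. Origin at the centre of its underside. Not to be moved.
- pepper_mill: Dark wooden pepper mill with a turning top and steel knob, 54 mm diameter, 141 mm tall, standing loose on the table beyond the work. Origin at the centre of its underside. Not to be moved.
Things that resemble listed ones, but are neither listed nor needed, are in the scene too. What is shaped like the egg_cup but pink or purple is not meant. Of the things that look like the yellow_tin, the middle-sized one is meant.

How it is judged:
By the outcome, as a careful person would: the job done as asked, in the order asked, and still so for the second after the job is handed in, with the robot touching nothing.
It also fails if it takes over 125 s, if anything falls off the work surface, if the arm or the gripper's body presses on something with over 40 N, if the wrist force passes 120 N, or if a joint passes its speed limit or range.

## Working session

There is one attempt and no reset: what is moved stays moved. The work goes in short steps, Python scripts to look and compute and a shell command to move; the robot and the scene stay as the last step left them, time stands still between calls to the robot, and variables do not carry over. Pictures are saved under pics/ and viewed, at most 14 in all, crops included, and the job is handed in when it is done.

```bash
ls; mkdir -p pics
python3 - <<'E'
from workcell import bot, optics
import cv2,numpy as np
s=bot.read_state();print({k:np.round(v,3) for k,v in s.items()}, bot.hold_point_z)
for n in("top","scene"):
    c=optics.read_camera(n);cv2.imwrite(f"pics/{n}1.png",c["img"][:,:,::-1])
    np.savez(f"{n}1.npz",**c)
    print(n,c["vertical_fov"],c["cx"],c["cy"],np.round(c["R"],3),np.round(c["t"],3), [k for k in c])
E
```

```text
pics
{'time': np.float64(0.0), 'q': array([ 1.156,  0.265,  1.605,  0.   ,  1.274, -0.037]), 'joint_vel': array([-0.   ,  0.001,  0.002,  0.003, -0.001,  0.001]), 'joint_torque': array([-0.0000e+00, -5.1511e+01, -3.6731e+01, -0.0000e+00,  1.3000e-02,
       -0.0000e+00]), 'tool_pos': array([0.249, 0.627, 0.403]), 'tcp_rot': array([-0.59 , -3.085,  0.004]), 'wrist_force': array([-0.52 , -0.113,  0.511]), 'torque': array([-0.008, -0.007,  0.014]), 'grip_force': np.float64(0.0), 'width': np.float64(0.997)} 0.1547
top 45.91813582018228 318.1301222878918 205.37158973197623 [[ 0.028 -1.    -0.003]
 [-0.998 -0.028 -0.062]
 [ 0.062  0.004 -0.998]] [-0.017  0.487  1.287] ['img', 'vertical_fov', 'cx', 'cy', 'R', 't']
scene 43.385087012203954 311.8150865036885 203.62053232248127 [[-0.244  0.97  -0.008]
 [ 0.768  0.188 -0.612]
 [-0.592 -0.155 -0.791]] [ 0.134 -0.35   1.465] ['img', 'vertical_fov', 'cx', 'cy', 'R', 't']
```

View pics/top1.png

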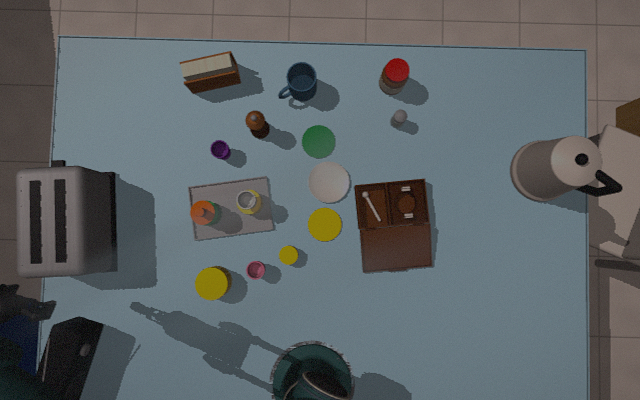

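View pics/scene1.png

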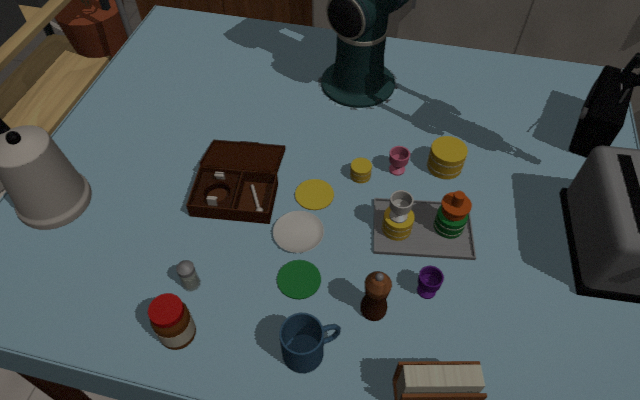

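```bash
python3 - <<'E'
import cv2
a=cv2.imread("pics/top1.png");b=cv2.imread("pics/scene1.png")
cv2.imwrite("pics/top1c.png",cv2.resize(a[120:285,180:440],None,fx=3,fy=3,interpolation=cv2.INTER_CUBIC))
cv2.imwrite("pics/scene1c.png",cv2.resize(b[130:310,185:485],None,fx=2.6,fy=2.6,interpolation=cv2.INTER_CUBIC))
E
cat > h.py <<'E'
import numpy as np
def ray(c,u,v,z):
    f=200/np.tan(np.radians(float(c["vertical_fov"]))/2)
    R,t=c["R"],c["t"]; d=R.T@np.array([(u-c["cx"])/f,(v-c["cy"])/f,1]); o=-R.T@t
    return o+d*(z-o[2])/d[2]
def proj(c,X):
    f=200/np.tan(np.radians(float(c["vertical_fov"]))/2)
    p=c["R"]@np.array(X)+c["t"]; return p[:2]/p[2]*f+[c["cx"],c["cy"]]
E
```

```text
(no output)
```

View pics/top1c.png

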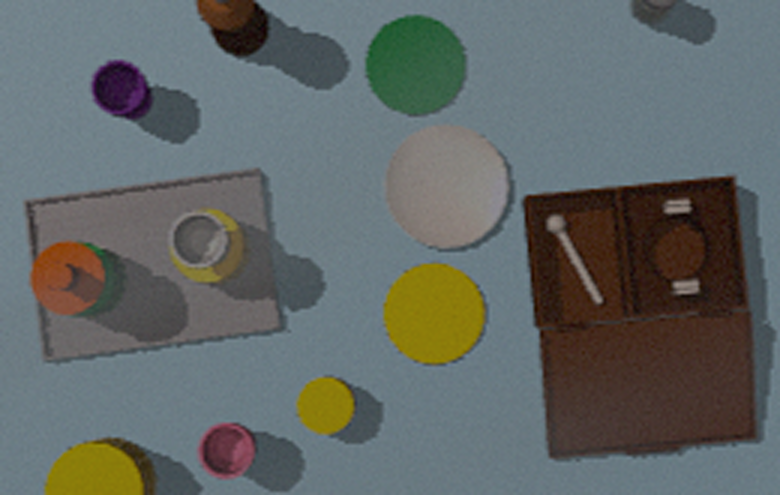

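View pics/scene1c.png

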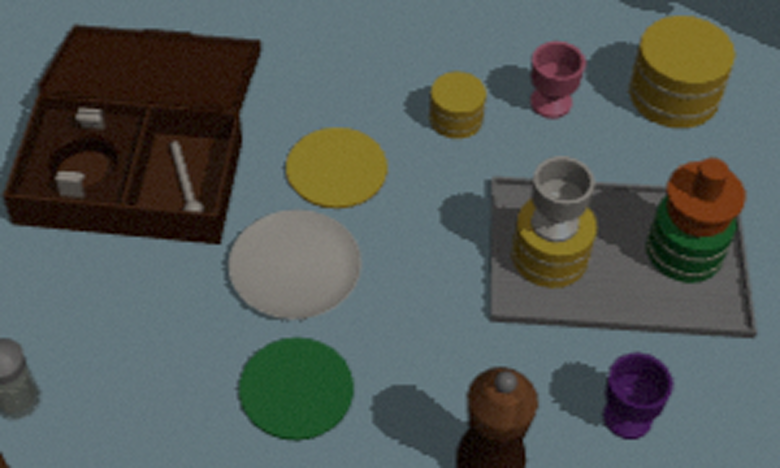

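Run:
```python
import numpy as np
from h import *
T=np.load("top1.npz");S=np.load("scene1.npz")
t=lambda u,v,z:ray(T,(u+.5)/3-.5+180,(v+.5)/3-.5+120,z)
s=lambda u,v,z:ray(S,(u+.5)/2.6-.5+185,(v+.5)/2.6-.5+130,z)
for n,a,b,z in [("gmat",(416,65),(296,388),.005),("saucer",(448,187),(295,264),.011),("ymat",(435,314),(336,167),.005),
 ("eggrim",(199,241),(563,186),.113),("potrim",(68,278),(705,195),.089),("knobtop",(62,275),(712,167),.119),
 ("clipfar",(677,203),(70,175),.05),("clipnear",(685,284),(90,112),.05),
 ("ytin",(208,245),(556,222),.053)]:
    print(n,np.round(t(*a,z)[:2],4),np.round(s(*b,z)[:2],4))
for n,P,z in (("box",[(525,197),(735,178),(748,313),(540,328)],.042),("tray",[(27,202),(261,170),(285,328),(45,360)],.01)):
    P=np.array([t(*p,z)[:2] for p in P]); print(n,P.round(4).tolist(),P.mean(0).round(4))
    for i in range(4):
        d=P[(i+1)%4]-P[i]; print(np.linalg.norm(d).round(4),np.degrees(np.arctan2(d[1],d[0])).round(1))
```

```text
gmat [0.6675 0.001 ] [0.6678 0.    ]
saucer [ 0.5531 -0.0318] [ 0.5535 -0.0314]
ymat [ 0.4355 -0.023 ] [ 0.4356 -0.024 ]
eggrim [0.4896 0.1806] [0.4955 0.1801]
potrim [0.4559 0.2967] [0.4577 0.2954]
knobtop [0.4571 0.2944] [0.4524 0.2941]
clipfar [ 0.54   -0.2367] [ 0.5347 -0.2395]
clipnear [ 0.4675 -0.245 ] [ 0.4614 -0.2484]
ytin [0.4904 0.1819] [0.4869 0.1809]
box [[0.5425, -0.101], [0.565, -0.2901], [0.4435, -0.3035], [0.4248, -0.1172]] [ 0.4939 -0.2029]
0.1904 -83.2
0.1222 -173.7
0.1872 95.7
0.1188 7.8
tray [[0.5284, 0.3575], [0.5642, 0.1418], [0.4187, 0.1147], [0.3831, 0.3343]] [0.4736 0.2371]
0.2186 -80.6
0.1481 -169.4
0.2225 99.2
0.1472 9.0
```

```bash
cat > goal.py <<'E'
import sys,numpy as np
from scipy.linalg import logm,expm
from scipy.spatial.transform import Rotation as Ro
from workcell import bot
x,y,z,yaw=map(float,sys.argv[1:5]); sl=float(sys.argv[5]) if len(sys.argv)>5 else 35
s=bot.read_state()
def M(R,p):
    T=np.eye(4);T[:3,:3]=R;T[:3,3]=p;return T
C=M(Ro.from_rotvec(s["tcp_rot"]).as_matrix(),s["tool_pos"])
best=None
for k in(0,180):
    a=np.radians(yaw+k);Y=np.array([np.cos(a),np.sin(a),0]);Z=np.array([0,0,-1.])
    R=np.c_[np.cross(Y,Z),Y,Z]; D=np.linalg.inv(C)@M(R,[x,y,z+bot.hold_point_z])
    w=np.linalg.norm(Ro.from_matrix(D[:3,:3]).as_rotvec(True))
    if best is None or w<best[0]:best=(w,D)
w,D=best
n=int(max(1,np.ceil(np.linalg.norm(D[:3,3])*1000/sl),np.ceil(w/6.5)))
P=expm(np.real(logm(D))/n);r=Ro.from_matrix(P[:3,:3]).as_rotvec(True)
print("n",n,"dxyz",(P[:3,3]*1000).round(1),"a",r.round(2),"q",s["q"].round(2),"pos",s["tool_pos"].round(4),"t",s["time"])
E
python3 -m jog '[{"dz":-35},{"dz":-35},{}]'; python3 goal.py 0.44 0.19 0.33 10
```

```text
n 14 dxyz [-33.9 -10.8  -5.8] a [-0.01  0.    4.17] q [ 1.16  0.26  1.61  0.    1.27 -0.04] pos [0.2489 0.6271 0.4035] t 0.1invalid input
```

```bash
python3 -m jog '[{"dz":-35},{"dz":-35},{"dz":0}]'; python3 goal.py 0.44 0.19 0.32 10
```

```text
n 14 dxyz [-33.9 -10.8  -5.1] a [-0.01  0.    4.17] q [ 1.16  0.26  1.61  0.    1.27 -0.04] pos [0.2489 0.6271 0.4035] t 0.1invalid input
```

```bash
python3 -m jog '[{"dx":0,"dy":0,"dz":-35,"ax":0,"ay":0,"az":0},{"dx":0,"dy":0,"dz":-35,"ax":0,"ay":0,"az":0},{"dx":0,"dy":0,"dz":0,"ax":0,"ay":0,"az":0}]'; python3 goal.py 0.44 0.19 0.32 10
```

```text
time: 0.35
tool_pos: [0.2494, 0.6285, 0.4828]
tcp_rot: [0.589, 3.083, 0.017]
wrist_force: [0.4, 1.0, 2.4]
width: 1.002
grip_force: 0.0
n 14 dxyz [-34.  -10.9   0.5] a [ 0.04 -0.02  4.17] q [ 1.16  0.23  1.51  0.    1.4  -0.04] pos [0.2494 0.6285 0.4828] t 0.35
```

```bash
python3 -m jog '[{"dx":-34,"dy":-11,"dz":0,"ax":0,"ay":0,"az":4.2},{"dx":-34,"dy":-11,"dz":0,"ax":0,"ay":0,"az":4.2},{"dx":-34,"dy":-11,"dz":0,"ax":0,"ay":0,"az":4.2},{"dx":-34,"dy":-11,"dz":0,"ax":0,"ay":0,"az":4.2},{"dx":-34,"dy":-11,"dz":0,"ax":0,"ay":0,"az":4.2},{"dx":-34,"dy":-11,"dz":0,"ax":0,"ay":0,"az":4.2},{"dx":-34,"dy":-11,"dz":0,"ax":0,"ay":0,"az":4.2},{"dx":-34,"dy":-11,"dz":0,"ax":0,"ay":0,"az":4.2},{"dx":-34,"dy":-11,"dz":0,"ax":0,"ay":0,"az":4.2},{"dx":-34,"dy":-11,"dz":0,"ax":0,"ay":0,"az":4.2},{"dx":-34,"dy":-11,"dz":0,"ax":0,"ay":0,"az":4.2},{"dx":-34,"dy":-11,"dz":0,"ax":0,"ay":0,"az":4.2},{"dx":-34,"dy":-11,"dz":0,"ax":0,"ay":0,"az":4.2},{"dx":-34,"dy":-11,"dz":0,"ax":0,"ay":0,"az":4.2},{"dx":0,"dy":0,"dz":0,"ax":0,"ay":0,"az":0},{"dx":0,"dy":0,"dz":0,"ax":0,"ay":0,"az":0},{"dx":0,"dy":0,"dz":0,"ax":0,"ay":0,"az":0},{"dx":0,"dy":0,"dz":0,"ax":0,"ay":0,"az":0}]'
cat > wr.py <<'E'
import sys,cv2,numpy as np
from workcell import bot,optics
from scipy.spatial.transform import Rotation as Ro
n=sys.argv[1]; s=bot.read_state(); c=optics.read_camera("wrist")
Rt=Ro.from_rotvec(s["tcp_rot"]).as_matrix(); A=c.pop("tool_from_camera")
W=np.eye(4);W[:3,:3]=Rt;W[:3,3]=s["tool_pos"];W=W@A
c["R"]=W[:3,:3].T; c["t"]=-W[:3,:3].T@W[:3,3]; np.savez(n+".npz",**c)
cv2.imwrite(f"pics/{n}.png",c["img"][:,:,::-1]); print(A.round(3).tolist(),c["vertical_fov"],s["tool_pos"].round(4),s["time"])
E
python3 wr.py w1; python3 goal.py 0.44 0.19 0.32 10
```

```text
time: 1.85
tool_pos: [0.4371, 0.188, 0.4746]
tcp_rot: [-2.027, -2.4, -0.0]
wrist_force: [-0.0, 0.6, -0.3]
width: 0.999
grip_force: 0.0
[[-0.0, -0.965, -0.261, 0.066], [1.0, -0.0, 0.0, 0.0], [-0.0, -0.261, 0.965, 0.031], [0.0, 0.0, 0.0, 1.0]] 64.26402555791776 [0.4371 0.188  0.4746] 1.85
n 1 dxyz [ 1.3  3.2 -0.2] a [-0.01 -0.02 -0.34] q [ 0.35 -0.16  1.92  0.    1.38  0.19] pos [0.437  0.1882 0.4745] t 1.9
```

View pics/w1.png

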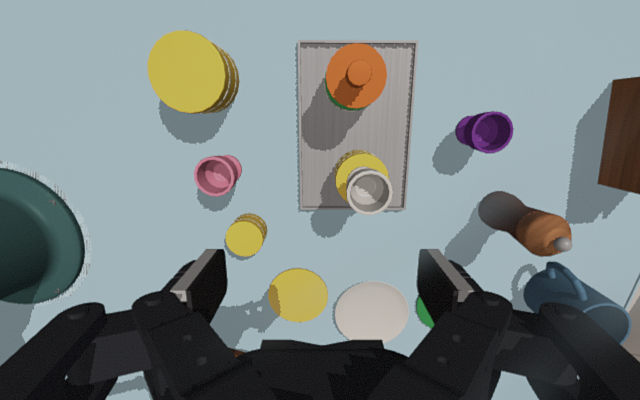

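Run:
```python
import numpy as np
from h import *
c=np.load("w1.npz")
for n,u,v,z in [("knob",359,73,.119),("potrim",356,76,.087),("egg",369.5,191,.113),("ytin",362,177,.053),("ymat",298.5,294,.005),("saucer",371.5,311,.011),("t1",298,42,.01),("t2",418,42,.01),("t3",299,210,.01),("t4",406,210,.01)]:
    print(n,ray(c,u,v,z).round(4))
```

```text
knob [0.4552 0.2965 0.119 ]
potrim [0.4556 0.2973 0.087 ]
egg [0.4901 0.1835 0.113 ]
ytin [0.4887 0.187  0.053 ]
ymat [ 0.436  -0.0183  0.005 ]
saucer [ 0.5522 -0.0251  0.011 ]
t1 [0.3829 0.3338 0.01  ]
t2 [0.5302 0.3588 0.01  ]
t3 [0.4167 0.1179 0.01  ]
t4 [0.5668 0.1434 0.01  ]
```

```bash
python3 goal.py 0.491 0.182 0.20 10; python3 goal.py 0.491 0.182 0.097 10
```

```text
n 4 dxyz [-3.8 13.  30. ] a [-0.   -0.01 -0.08] q [ 0.35 -0.16  1.92  0.    1.38  0.19] pos [0.437  0.1882 0.4745] t 1.9
n 7 dxyz [-2.2  7.4 31.8] a [-0.   -0.   -0.05] q [ 0.35 -0.16  1.92  0.    1.38  0.19] pos [0.437  0.1882 0.4745] t 1.9
```

```bash
python3 -m jog '[{"dx":-4,"dy":13,"dz":30,"ax":0,"ay":0,"az":-0.1},{"dx":-4,"dy":13,"dz":30,"ax":0,"ay":0,"az":-0.1},{"dx":-4,"dy":13,"dz":30,"ax":0,"ay":0,"az":0},{"dx":-3.3,"dy":13,"dz":30,"ax":0,"ay":0,"az":0},{"dx":0,"dy":0,"dz":0,"ax":0,"ay":0,"az":0},{"dx":0,"dy":0,"dz":0,"ax":0,"ay":0,"az":0}]'; python3 goal.py 0.491 0.182 0.097 10 20; python3 wr.py w2;python3 - <<'E'
import cv2
cv2.imwrite("pics/w2c.png",cv2.imread("pics/w2.png")[:, :])
E
```

```text
time: 2.4
tool_pos: [0.4903, 0.1816, 0.3523]
tcp_rot: [-2.021, -2.401, 0.008]
wrist_force: [0.2, 0.7, 0.8]
width: 1.005
grip_force: 0.0
n 6 dxyz [ 0.1  0.2 16.8] a [-0.06  0.01 -0.03] q [0.31 0.02 1.98 0.   1.15 0.14] pos [0.4903 0.1816 0.3523] t 2.4
[[-0.0, -0.965, -0.261, 0.066], [1.0, -0.0, 0.0, 0.0], [-0.0, -0.261, 0.965, 0.031], [0.0, 0.0, 0.0, 1.0]] 64.26402555791776 [0.4903 0.1816 0.3523] 2.4
```

View pics/w2.png

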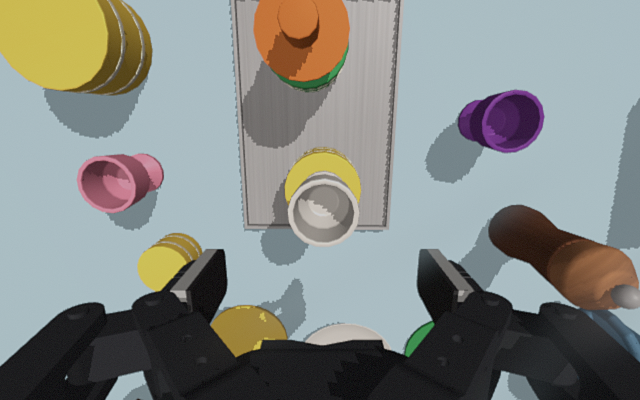

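Run:
```python
import numpy as np
from h import *
c=np.load("w2.npz")
print(c["cx"],c["cy"])
for n,u,v,z in [("egg",323.5,209,.113),("ytin",322.5,188,.053),("knob",298,20,.119),("potrim",301.5,35,.087)]:
    print(n,ray(c,u,v,z).round(4))
```

```text
321.6830711064295 200.19218249963947
egg [0.49   0.1846 0.113 ]
ytin [0.489  0.1854 0.053 ]
knob [0.4559 0.295  0.119 ]
potrim [0.4559 0.2942 0.087 ]
```

```bash
python3 -m jog '[{"dx":1,"dy":0,"dz":17,"ax":0,"ay":0,"az":0},{"dx":1,"dy":0,"dz":17,"ax":0,"ay":0,"az":0},{"dx":0.4,"dy":0,"dz":17,"ax":0,"ay":0,"az":0},{"dx":0,"dy":0,"dz":17,"ax":0,"ay":0,"az":0},{"dx":0,"dy":0,"dz":17,"ax":0,"ay":0,"az":0},{"dx":0,"dy":0,"dz":16,"ax":0,"ay":0,"az":0},{"dx":0,"dy":0,"dz":0,"ax":0,"ay":0,"az":0},{"dx":0,"dy":0,"dz":0,"ax":0,"ay":0,"az":0}]'
python3 -m jog '[{"dx":0,"dy":0,"dz":0,"ax":0,"ay":0,"az":0},{"dx":0,"dy":0,"dz":0,"ax":0,"ay":0,"az":0},{"dx":0,"dy":0,"dz":0,"ax":0,"ay":0,"az":0},{"dx":0,"dy":0,"dz":0,"ax":0,"ay":0,"az":0},{"dx":0,"dy":0,"dz":0,"ax":0,"ay":0,"az":0},{"dx":0,"dy":0,"dz":0,"ax":0,"ay":0,"az":0},{"dx":0,"dy":0,"dz":0,"ax":0,"ay":0,"az":0},{"dx":0,"dy":0,"dz":0,"ax":0,"ay":0,"az":0},{"dx":0,"dy":0,"dz":0,"ax":0,"ay":0,"az":0},{"dx":0,"dy":0,"dz":0,"ax":0,"ay":0,"az":0},{"dx":0,"dy":0,"dz":0,"ax":0,"ay":0,"az":0},{"dx":0,"dy":0,"dz":0,"ax":0,"ay":0,"az":0}]' 0 35
```

```text
time: 3.12
tool_pos: [0.4906, 0.1839, 0.2552]
tcp_rot: [2.023, 2.403, 0.002]
wrist_force: [0.4, -0.3, 0.3]
width: 1.003
grip_force: 0.0
time: 4.12
tool_pos: [0.4911, 0.1834, 0.2556]
tcp_rot: [2.024, 2.401, 0.003]
wrist_force: [-1.4, -0.1, 6.4]
width: 0.56
grip_force: 35.3
```

```bash
python3 -m jog '[{"dx":0,"dy":0,"dz":-10,"ax":0,"ay":0,"az":0},{"dx":0,"dy":0,"dz":-25,"ax":0,"ay":0,"az":0},{"dx":0,"dy":0,"dz":-30,"ax":0,"ay":0,"az":0},{"dx":0,"dy":0,"dz":-30,"ax":0,"ay":0,"az":0},{"dx":0,"dy":0,"dz":-5,"ax":0,"ay":0,"az":0},{"dx":0,"dy":0,"dz":0,"ax":0,"ay":0,"az":0},{"dx":0,"dy":0,"dz":0,"ax":0,"ay":0,"az":0},{"dx":0,"dy":0,"dz":0,"ax":0,"ay":0,"az":0}]'
python3 goal.py 0.5533 -0.03 0.20 10; python3 wr.py w3;  python3 - <<'E'
import cv2
from workcell import optics
a=cv2.imread("pics/w3.png")
b=optics.read_camera("scene")["img"][:,:,::-1]
cv2.imwrite("pics/j3.png",cv2.hconcat([cv2.resize(a,(400,250)),cv2.resize(b[100:300,200:520],(400,250))]))
E
```

```text
time: 4.78
tool_pos: [0.4896, 0.1829, 0.3521]
tcp_rot: [-2.024, -2.401, 0.004]
wrist_force: [-0.4, -0.2, -0.9]
width: 0.558
grip_force: 36.5
n 7 dxyz [-31.5   3.8  -0.4] a [-0.02  0.   -0.04] q [ 0.31  0.02  1.98 -0.    1.14  0.14] pos [0.4896 0.1829 0.3521] t 4.7833
[[-0.0, -0.965, -0.261, 0.066], [1.0, -0.0, 0.0, 0.0], [-0.0, -0.261, 0.965, 0.031], [0.0, 0.0, 0.0, 1.0]] 64.26402555791776 [0.4896 0.1829 0.3521] 4.7833
```

View pics/j3.png

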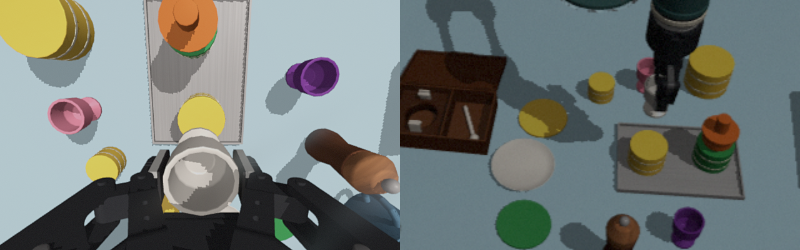

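```bash
python3 -m jog '[{"dx":-31.5,"dy":3.8,"dz":0,"ax":0,"ay":0,"az":0},{"dx":-31.5,"dy":3.8,"dz":0,"ax":0,"ay":0,"az":0},{"dx":-31.5,"dy":3.8,"dz":0,"ax":0,"ay":0,"az":0},{"dx":-31.5,"dy":3.8,"dz":0,"ax":0,"ay":0,"az":0},{"dx":-31.5,"dy":3.8,"dz":0,"ax":0,"ay":0,"az":0},{"dx":-31.5,"dy":3.8,"dz":0,"ax":0,"ay":0,"az":0},{"dx":-31.5,"dy":3.8,"dz":0,"ax":0,"ay":0,"az":0},{"dx":0,"dy":0,"dz":0,"ax":0,"ay":0,"az":0},{"dx":0,"dy":0,"dz":0,"ax":0,"ay":0,"az":0},{"dx":0,"dy":0,"dz":0,"ax":0,"ay":0,"az":0}]'
python3 goal.py 0.5533 -0.03 0.056 10
python3 - <<'E'
import numpy as np
from h import *
c=np.load("w3.npz"); print(ray(c,323,284,.2095))
E
```

```text
time: 5.72
tool_pos: [0.5535, -0.0296, 0.3523]
tcp_rot: [-2.024, -2.399, 0.002]
wrist_force: [-0.0, 0.9, -1.7]
width: 0.555
grip_force: 36.5
n 5 dxyz [-0.1 -0.  28.3] a [-0.03 -0.01 -0.06] q [-0.1   0.08  1.92  0.    1.15 -0.27] pos [ 0.5535 -0.0296  0.3523] t 5.7167
[0.48986562 0.18431986 0.2095    ]
```

```bash
python3 -m jog '[{"dx":0,"dy":0,"dz":28,"ax":0,"ay":0,"az":0},{"dx":0,"dy":0,"dz":28,"ax":0,"ay":0,"az":0},{"dx":0,"dy":0,"dz":28,"ax":0,"ay":0,"az":0},{"dx":0,"dy":0,"dz":28,"ax":0,"ay":0,"az":0},{"dx":0,"dy":0,"dz":18,"ax":0,"ay":0,"az":0},{"dx":0,"dy":0,"dz":9,"ax":0,"ay":0,"az":0},{"dx":0,"dy":0,"dz":0,"ax":0,"ay":0,"az":0},{"dx":0,"dy":0,"dz":0,"ax":0,"ay":0,"az":0},{"dx":0,"dy":0,"dz":0,"ax":0,"ay":0,"az":0}]'
python3 -m jog '[{"dx":0,"dy":0,"dz":1,"ax":0,"ay":0,"az":0},{"dx":0,"dy":0,"dz":1,"ax":0,"ay":0,"az":0},{"dx":0,"dy":0,"dz":1,"ax":0,"ay":0,"az":0},{"dx":0,"dy":0,"dz":1,"ax":0,"ay":0,"az":0},{"dx":0,"dy":0,"dz":0,"ax":0,"ay":0,"az":0},{"dx":0,"dy":0,"dz":0,"ax":0,"ay":0,"az":0}]'
```

```text
time: 6.47
tool_pos: [0.5549, -0.0292, 0.2162]
tcp_rot: [2.022, 2.401, 0.002]
wrist_force: [0.7, -0.6, -1.2]
width: 0.559
grip_force: 36.5
time: 6.97
tool_pos: [0.554, -0.0297, 0.2107]
tcp_rot: [-2.025, -2.402, 0.0]
wrist_force: [-0.6, -0.3, -0.9]
width: 0.558
grip_force: 36.5
```

```bash
python3 -m jog '[{"dx":0,"dy":0,"dz":1,"ax":0,"ay":0,"az":0},{"dx":0,"dy":0,"dz":0,"ax":0,"ay":0,"az":0},{"dx":0,"dy":0,"dz":1,"ax":0,"ay":0,"az":0},{"dx":0,"dy":0,"dz":0,"ax":0,"ay":0,"az":0},{"dx":0,"dy":0,"dz":0,"ax":0,"ay":0,"az":0}]'
python3 -m jog '[{"dx":0,"dy":0,"dz":0.7,"ax":0,"ay":0,"az":0},{"dx":0,"dy":0,"dz":0,"ax":0,"ay":0,"az":0},{"dx":0,"dy":0,"dz":0,"ax":0,"ay":0,"az":0}]'
```

```text
time: 7.38
tool_pos: [0.554, -0.0296, 0.2086]
tcp_rot: [-2.024, -2.402, 0.0]
wrist_force: [-0.1, 0.2, -0.8]
width: 0.557
grip_force: 36.5
time: 7.63
tool_pos: [0.554, -0.0296, 0.2079]
tcp_rot: [-2.024, -2.402, 0.0]
wrist_force: [0.2, 0.3, -1.7]
width: 0.561
grip_force: 36.5
```

```bash
python3 -m jog '[{"dx":0,"dy":0,"dz":0.6,"ax":0,"ay":0,"az":0},{"dx":0,"dy":0,"dz":0,"ax":0,"ay":0,"az":0},{"dx":0,"dy":0,"dz":0,"ax":0,"ay":0,"az":0}]'
python3 -m jog '[{"dx":0,"dy":0,"dz":0.5,"ax":0,"ay":0,"az":0},{"dx":0,"dy":0,"dz":0,"ax":0,"ay":0,"az":0},{"dx":0,"dy":0,"dz":0,"ax":0,"ay":0,"az":0}]'
```

```text
time: 7.88
tool_pos: [0.5541, -0.0297, 0.2077]
tcp_rot: [2.024, 2.402, 0.0]
wrist_force: [-1.4, -0.9, 2.1]
width: 0.557
grip_force: 36.8
time: 8.13
tool_pos: [0.5541, -0.0297, 0.2076]
tcp_rot: [2.024, 2.402, -0.0]
wrist_force: [-3.9, 0.3, 5.7]
width: 0.554
grip_force: 37.2
```

```bash
python3 -m jog '[{"dx":0,"dy":0,"dz":0,"ax":0,"ay":0,"az":0},{"dx":0,"dy":0,"dz":0,"ax":0,"ay":0,"az":0},{"dx":0,"dy":0,"dz":0,"ax":0,"ay":0,"az":0},{"dx":0,"dy":0,"dz":0,"ax":0,"ay":0,"az":0},{"dx":0,"dy":0,"dz":0,"ax":0,"ay":0,"az":0},{"dx":0,"dy":0,"dz":0,"ax":0,"ay":0,"az":0}]' 0.9
python3 -m jog '[{"dx":0,"dy":0,"dz":-10,"ax":0,"ay":0,"az":0},{"dx":0,"dy":0,"dz":-20,"ax":0,"ay":0,"az":0},{"dx":0,"dy":0,"dz":-35,"ax":0,"ay":0,"az":0},{"dx":0,"dy":0,"dz":-35,"ax":0,"ay":0,"az":0},{"dx":0,"dy":0,"dz":-35,"ax":0,"ay":0,"az":0},{"dx":0,"dy":0,"dz":-5,"ax":0,"ay":0,"az":0},{"dx":0,"dy":0,"dz":0,"ax":0,"ay":0,"az":0},{"dx":0,"dy":0,"dz":0,"ax":0,"ay":0,"az":0}]'
python3 goal.py 0.5 -0.305 0.26 97
```

```text
time: 8.63
tool_pos: [0.554, -0.0296, 0.2067]
tcp_rot: [-2.025, -2.402, 0.0]
wrist_force: [0.6, 0.1, -0.3]
width: 0.9
grip_force: 0.0
time: 9.3
tool_pos: [0.5539, -0.0296, 0.3475]
tcp_rot: [2.024, 2.402, 0.001]
wrist_force: [-0.5, 1.0, -0.9]
width: 0.901
grip_force: 0.0
n 14 dxyz [-10.6 -19.4  -4.8] a [ 0.    0.   -6.23] q [-0.1   0.08  1.93 -0.    1.13 -0.27] pos [ 0.5539 -0.0296  0.3475] t 9.3
```

```bash
sed -i 's/^    w=np.linalg.norm(.*/    w=np.linalg.norm(Ro.from_matrix(D[:3,:3]).as_rotvec(True)); q6=abs(np.angle(np.exp(1j*(np.arctan2(y,x)-a))))/; s/w<best\[0\]:best=(w,D)/q6<best[2]:best=(w,D,q6)/; s/^w,D=best/w,D,q6=best/' goal.py
python3 goal.py 0.5 -0.243 0.26 97
```

```text
n 15 dxyz [-15.5   5.4  -4.5] a [ 0.   -0.    6.18] q [-0.1   0.08  1.93 -0.    1.13 -0.27] pos [ 0.5539 -0.0296  0.3475] t 9.3
```

```bash
python3 -m jog '[{"dx":-15.5,"dy":5.4,"dz":-4.5,"ax":0,"ay":0,"az":6.2},{"dx":-15.5,"dy":5.4,"dz":-4.5,"ax":0,"ay":0,"az":6.2},{"dx":-15.5,"dy":5.4,"dz":-4.5,"ax":0,"ay":0,"az":6.2},{"dx":-15.5,"dy":5.4,"dz":-4.5,"ax":0,"ay":0,"az":6.2},{"dx":-15.5,"dy":5.4,"dz":-4.5,"ax":0,"ay":0,"az":6.2},{"dx":-15.5,"dy":5.4,"dz":-4.5,"ax":0,"ay":0,"az":6.2},{"dx":-15.5,"dy":5.4,"dz":-4.5,"ax":0,"ay":0,"az":6.2},{"dx":-15.5,"dy":5.4,"dz":-4.5,"ax":0,"ay":0,"az":6.2},{"dx":-15.5,"dy":5.4,"dz":-4.5,"ax":0,"ay":0,"az":6.2},{"dx":-15.5,"dy":5.4,"dz":-4.5,"ax":0,"ay":0,"az":6.2},{"dx":-15.5,"dy":5.4,"dz":-4.5,"ax":0,"ay":0,"az":6.2},{"dx":-15.5,"dy":5.4,"dz":-4.5,"ax":0,"ay":0,"az":6.2},{"dx":-15.5,"dy":5.4,"dz":-4.5,"ax":0,"ay":0,"az":6.2},{"dx":-15.5,"dy":5.4,"dz":-4.5,"ax":0,"ay":0,"az":6.2},{"dx":-15.5,"dy":5.4,"dz":-4.5,"ax":0,"ay":0,"az":6.0},{"dx":0,"dy":0,"dz":0,"ax":0,"ay":0,"az":0},{"dx":0,"dy":0,"dz":0,"ax":0,"ay":0,"az":0},{"dx":0,"dy":0,"dz":0,"ax":0,"ay":0,"az":0}]'
python3 wr.py w4
```

```text
time: 10.8
tool_pos: [0.499, -0.2425, 0.4126]
tcp_rot: [-3.134, -0.193, 0.003]
wrist_force: [-0.3, -0.4, -0.8]
width: 0.897
grip_force: 0.0
[[-0.0, -0.965, -0.261, 0.066], [1.0, 0.0, -0.001, 0.0], [0.001, -0.261, 0.965, 0.031], [0.0, 0.0, 0.0, 1.0]] 64.26402555791776 [ 0.499  -0.2425  0.4126] 10.8
```

View pics/w4.png

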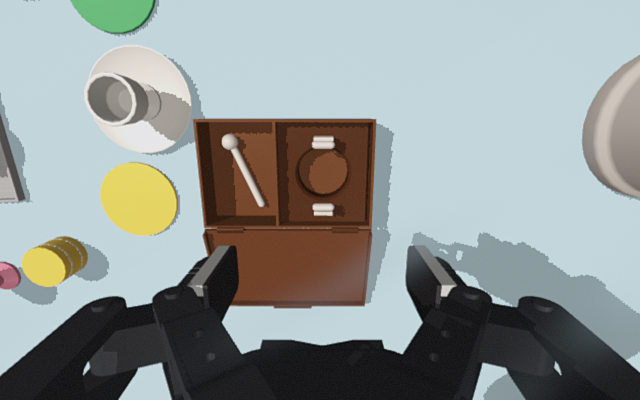

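Run:
```python
import cv2
a=cv2.imread("pics/w4.png")[115:235,270:380]
cv2.imwrite("pics/w4c.png",cv2.resize(cv2.convertScaleAbs(a,alpha=1.5),None,fx=5,fy=5,interpolation=cv2.INTER_CUBIC))
```

```text
(no output)
```

View pics/w4c.png

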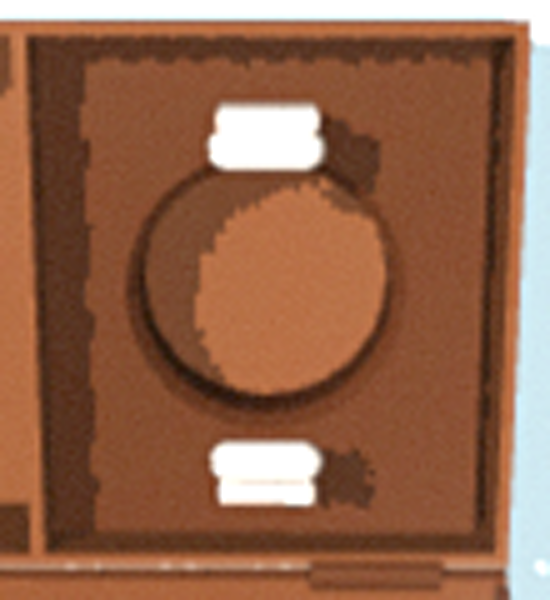

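Run:
```python
import numpy as np
from h import *
c=np.load("w4.npz"); g=lambda u,v,z: ray(c,(u+.5)/5-.5+270,(v+.5)/5-.5+115,z)[:2]
for z in(.040,.043,.046):
    a,b=g(266,171,z),g(264,441,z); print("noses",z,a.round(4),b.round(4),((a+b)/2).round(4),np.linalg.norm(a-b).round(4),np.degrees(np.arctan2(*(a-b)[::-1])).round(1))
l,r,t,b=g(143,285,.004),g(388,285,.004),g(265,165,.004),g(265,397,.004)
print("floor",l.round(4),r.round(4),np.linalg.norm(l-r),np.linalg.norm(t-b),((l+r)/2).round(4),((t+b)/2).round(4))
l,r,b=g(129,290,.026),g(398,290,.026),g(265,412,.026); print("mouth",l,r,b,np.linalg.norm(l-r))
# box outer corners of compartment at .042
for p in((525,25),(508,555),(10,25)): print(g(*p,.042))
l=[ray(c,*p,.042)[:2] for p in((194,120),(376,119),(371,228),(203,229))];print(np.round(l,4),np.mean(l,0))
```

```text
noses 0.04 [ 0.5288 -0.2393] [ 0.4694 -0.2462] [ 0.4991 -0.2427] 0.0598 6.7
noses 0.043 [ 0.5291 -0.2392] [ 0.4702 -0.2461] [ 0.4997 -0.2427] 0.0593 6.7
noses 0.046 [ 0.5294 -0.2392] [ 0.4711 -0.246 ] [ 0.5003 -0.2426] 0.0588 6.7
floor [ 0.4944 -0.2138] [ 0.5016 -0.2722] 0.058835874919452386 0.05631567401933808 [ 0.498 -0.243] [ 0.4984 -0.2428]
mouth [ 0.49696941 -0.21198342] [ 0.50446404 -0.27241053] [ 0.4724304  -0.24606148] 0.060890111370258515
[ 0.56536575 -0.28872484]
[ 0.45019917 -0.30419325]
[ 0.5522958 -0.1829265]
[[ 0.542  -0.1031]
 [ 0.5661 -0.2901]
 [ 0.4473 -0.3044]
 [ 0.4226 -0.1154]] [ 0.49451187 -0.20324257]
```

```bash
python3 goal.py 0.4556 0.2955 0.22 10 38
```

```text
n 15 dxyz [ 28.8 -28.    2.6] a [-0.01 -0.   -6.2 ] q [-0.5   0.03  1.85  0.    1.26  0.95] pos [ 0.4993 -0.2423  0.4129] t 10.85
```

```bash
python3 -m jog '[{"dx":28.8,"dy":-28,"dz":0,"ax":0,"ay":0,"az":-6.2},{"dx":28.8,"dy":-28,"dz":0,"ax":0,"ay":0,"az":-6.2},{"dx":28.8,"dy":-28,"dz":0,"ax":0,"ay":0,"az":-6.2},{"dx":28.8,"dy":-28,"dz":0,"ax":0,"ay":0,"az":-6.2},{"dx":28.8,"dy":-28,"dz":0,"ax":0,"ay":0,"az":-6.2},{"dx":28.8,"dy":-28,"dz":0,"ax":0,"ay":0,"az":-6.2},{"dx":28.8,"dy":-28,"dz":0,"ax":0,"ay":0,"az":-6.2},{"dx":28.8,"dy":-28,"dz":0,"ax":0,"ay":0,"az":-6.2},{"dx":28.8,"dy":-28,"dz":0,"ax":0,"ay":0,"az":-6.2},{"dx":28.8,"dy":-28,"dz":0,"ax":0,"ay":0,"az":-6.2},{"dx":28.8,"dy":-28,"dz":0,"ax":0,"ay":0,"az":-6.2},{"dx":28.8,"dy":-28,"dz":0,"ax":0,"ay":0,"az":-6.2},{"dx":28.8,"dy":-28,"dz":0,"ax":0,"ay":0,"az":-6.2},{"dx":28.8,"dy":-28,"dz":0,"ax":0,"ay":0,"az":-6.2},{"dx":28.8,"dy":-28,"dz":0,"ax":0,"ay":0,"az":-6.2},{"dx":0,"dy":0,"dz":0,"ax":0,"ay":0,"az":0},{"dx":0,"dy":0,"dz":0,"ax":0,"ay":0,"az":0},{"dx":0,"dy":0,"dz":0,"ax":0,"ay":0,"az":0}]' 0.7; python3 goal.py 0.4556 0.2955 0.22 10 38;  python3 wr.py w5
python3 - <<'E'
import numpy as np,cv2
from h import *
c=np.load("w5.npz")
for X in((.4556,.2955,.119),(.4556,.2955,.089)): print(proj(c,X))
h=cv2.cvtColor(c["img"],cv2.COLOR_RGB2HSV); m=cv2.inRange(h,(3,150,60),(16,255,255))
k,l,st,ce=cv2.connectedComponentsWithStats(m); i=1+st[1:,4].argmax(); print(st[i],ce[i])
x,y,w,hh=st[i][:4]; P=ray(c,x+w/2,y+hh/2,.087);print(P)
E
```

```text
time: 12.35
tool_pos: [0.4562, 0.2949, 0.4139]
tcp_rot: [2.018, 2.407, -0.001]
wrist_force: [1.0, -0.0, 0.0]
width: 0.702
grip_force: 0.0
n 2 dxyz [ 0.4 -0.2 19.6] a [-0.01  0.02  0.03] q [ 0.53  0.01  1.87 -0.    1.26  0.35] pos [0.4562 0.2949 0.4139] t 12.35
[[-0.0, -0.965, -0.261, 0.066], [1.0, -0.0, 0.0, 0.0], [-0.0, -0.261, 0.965, 0.031], [0.0, 0.0, 0.0, 1.0]] 64.26402555791776 [0.4562 0.2949 0.4139] 12.35
[320.67059411 192.82155179]
[320.7627818  185.23808325]
[ 288  150   67   66 3421] [320.66734873 182.39374452]
[0.45598361 0.29732834 0.087     ]
```

```bash
python3 -m jog '[{"dx":1.5,"dy":0,"dz":30,"ax":0,"ay":0,"az":0},{"dx":0,"dy":0,"dz":30,"ax":0,"ay":0,"az":0},{"dx":0,"dy":0,"dz":30,"ax":0,"ay":0,"az":0},{"dx":0,"dy":0,"dz":25,"ax":0,"ay":0,"az":0},{"dx":0,"dy":0,"dz":20,"ax":0,"ay":0,"az":0},{"dx":0,"dy":0,"dz":12,"ax":0,"ay":0,"az":0},{"dx":0,"dy":0,"dz":0,"ax":0,"ay":0,"az":0},{"dx":0,"dy":0,"dz":0,"ax":0,"ay":0,"az":0},{"dx":0,"dy":0,"dz":0,"ax":0,"ay":0,"az":0}]'
python3 -m jog '[{"dx":0,"dy":0,"dz":0,"ax":0,"ay":0,"az":0},{"dx":0,"dy":0,"dz":0,"ax":0,"ay":0,"az":0},{"dx":0,"dy":0,"dz":0,"ax":0,"ay":0,"az":0},{"dx":0,"dy":0,"dz":0,"ax":0,"ay":0,"az":0},{"dx":0,"dy":0,"dz":0,"ax":0,"ay":0,"az":0},{"dx":0,"dy":0,"dz":0,"ax":0,"ay":0,"az":0},{"dx":0,"dy":0,"dz":0,"ax":0,"ay":0,"az":0},{"dx":0,"dy":0,"dz":0,"ax":0,"ay":0,"az":0},{"dx":0,"dy":0,"dz":0,"ax":0,"ay":0,"az":0},{"dx":0,"dy":0,"dz":0,"ax":0,"ay":0,"az":0},{"dx":0,"dy":0,"dz":0,"ax":0,"ay":0,"az":0},{"dx":0,"dy":0,"dz":0,"ax":0,"ay":0,"az":0}]' 0 70
```

```text
time: 13.15
tool_pos: [0.4574, 0.2957, 0.2688]
tcp_rot: [2.021, 2.404, 0.004]
wrist_force: [0.2, 0.1, 0.2]
width: 0.704
grip_force: 0.0
time: 14.15
tool_pos: [0.4567, 0.2961, 0.2688]
tcp_rot: [2.019, 2.405, 0.004]
wrist_force: [-0.6, 0.3, 5.8]
width: 0.257
grip_force: 68.5
```

```bash
python3 -m jog '[{"dx":0,"dy":0,"dz":-10,"ax":0,"ay":0,"az":0},{"dx":0,"dy":0,"dz":-25,"ax":0,"ay":0,"az":0},{"dx":0,"dy":0,"dz":-30,"ax":0,"ay":0,"az":0},{"dx":0,"dy":0,"dz":-30,"ax":0,"ay":0,"az":0},{"dx":0,"dy":0,"dz":-30,"ax":0,"ay":0,"az":0},{"dx":0,"dy":0,"dz":0,"ax":0,"ay":0,"az":0},{"dx":0,"dy":0,"dz":0,"ax":0,"ay":0,"az":0},{"dx":0,"dy":0,"dz":0,"ax":0,"ay":0,"az":0}]'; python3 goal.py 0.499 -0.2427 0.236 96.8 38; python3 wr.py w6
```

```text
time: 14.82
tool_pos: [0.4557, 0.2955, 0.392]
tcp_rot: [-2.02, -2.406, 0.001]
wrist_force: [-0.1, 0.5, -0.5]
width: 0.257
grip_force: 68.7
n 15 dxyz [-31.7  24.9   0.1] a [-0.    0.    6.21] q [0.53 0.02 1.9  0.   1.22 0.36] pos [0.4557 0.2955 0.392 ] t 14.8167
[[-0.0, -0.965, -0.261, 0.066], [1.0, -0.0, 0.0, 0.0], [-0.0, -0.261, 0.965, 0.031], [0.0, 0.0, 0.0, 1.0]] 64.26402555791776 [0.4557 0.2955 0.392 ] 14.8167
```

View pics/w6.png

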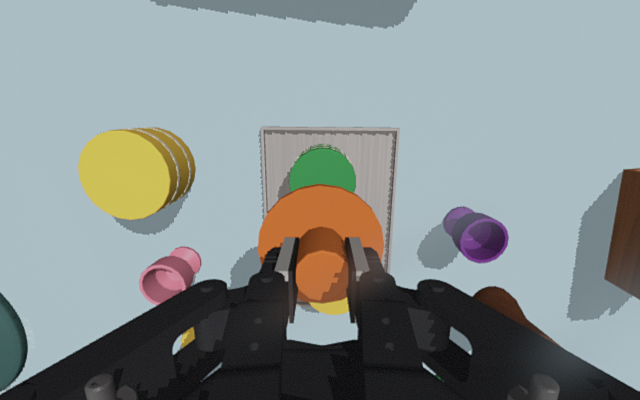

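Run:
```python
import numpy as np,cv2
from h import *
c=np.load("w6.npz")
l,r,t=ray(c,258,243,.2105),ray(c,384,243,.2105),ray(c,321,184.5,.2115)
print(l,r,(l+r)/2,t, np.linalg.norm(l-r)); a=np.radians(100); print("ctr from top", t-.032*np.array([np.cos(a),np.sin(a),0]))
h=cv2.cvtColor(c["img"],cv2.COLOR_RGB2HSV); m=cv2.inRange(h,(45,80,30),(80,255,255))
k,L,st,ce=cv2.connectedComponentsWithStats(m); i=1+st[1:,4].argmax(); print(st[i])
x,y,w,hh=st[i][:4]; print("green l,r,top",ray(c,x,177,.053),ray(c,x+w,177,.053),ray(c,x+w/2,y,.053)-.0335*np.array([np.cos(a),np.sin(a),0]))
```

```text
[0.42355079 0.29228917 0.2105    ] [0.48679044 0.30339113 0.2105    ] [0.45517062 0.29784015 0.2105    ] [0.44988995 0.32807509 0.2115    ] 0.0642067553077242
ctr from top [0.45544669 0.29656124 0.2115    ]
[ 289  147   67   46 2122]
green l,r,top [0.42314859 0.29593552 0.053     ] [0.48808756 0.30733029 0.053     ] [0.45636235 0.29745858 0.053     ]
```

```bash
python3 -m jog '[{"dx":-31.7,"dy":24.9,"dz":0,"ax":0,"ay":0,"az":6.2},{"dx":-31.7,"dy":24.9,"dz":0,"ax":0,"ay":0,"az":6.2},{"dx":-31.7,"dy":24.9,"dz":0,"ax":0,"ay":0,"az":6.2},{"dx":-31.7,"dy":24.9,"dz":0,"ax":0,"ay":0,"az":6.2},{"dx":-31.7,"dy":24.9,"dz":0,"ax":0,"ay":0,"az":6.2},{"dx":-31.7,"dy":24.9,"dz":0,"ax":0,"ay":0,"az":6.2},{"dx":-31.7,"dy":24.9,"dz":0,"ax":0,"ay":0,"az":6.2},{"dx":-31.7,"dy":24.9,"dz":0,"ax":0,"ay":0,"az":6.2},{"dx":-31.7,"dy":24.9,"dz":0,"ax":0,"ay":0,"az":6.2},{"dx":-31.7,"dy":24.9,"dz":0,"ax":0,"ay":0,"az":6.2},{"dx":-31.7,"dy":24.9,"dz":0,"ax":0,"ay":0,"az":6.2},{"dx":-31.7,"dy":24.9,"dz":0,"ax":0,"ay":0,"az":6.2},{"dx":-31.7,"dy":24.9,"dz":0,"ax":0,"ay":0,"az":6.2},{"dx":-31.7,"dy":24.9,"dz":0,"ax":0,"ay":0,"az":6.2},{"dx":-31.7,"dy":24.9,"dz":0,"ax":0,"ay":0,"az":6.2},{"dx":0,"dy":0,"dz":0,"ax":0,"ay":0,"az":0},{"dx":0,"dy":0,"dz":0,"ax":0,"ay":0,"az":0},{"dx":0,"dy":0,"dz":0,"ax":0,"ay":0,"az":0},{"dx":0,"dy":0,"dz":0,"ax":0,"ay":0,"az":0}]'; python3 goal.py 0.498 -0.2427 0.096 96.8 25
```

```text
time: 16.45
tool_pos: [0.5008, -0.2422, 0.3913]
tcp_rot: [-3.134, -0.193, 0.002]
wrist_force: [0.4, 0.9, -0.0]
width: 0.256
grip_force: 68.8
n 6 dxyz [-0.5  0.  23.4] a [-0.01  0.01  0.04] q [-0.5   0.05  1.87  0.    1.22  0.95] pos [ 0.5008 -0.2422  0.3913] t 16.45
```

```bash
python3 -m jog '[{"dx":-1.4,"dy":0.5,"dz":30,"ax":0,"ay":0,"az":0},{"dx":-1.4,"dy":0,"dz":30,"ax":0,"ay":0,"az":0},{"dx":0,"dy":0,"dz":30,"ax":0,"ay":0,"az":0},{"dx":0,"dy":0,"dz":30,"ax":0,"ay":0,"az":0},{"dx":0,"dy":0,"dz":18,"ax":0,"ay":0,"az":0},{"dx":0,"dy":0,"dz":8,"ax":0,"ay":0,"az":0},{"dx":0,"dy":0,"dz":0,"ax":0,"ay":0,"az":0},{"dx":0,"dy":0,"dz":0,"ax":0,"ay":0,"az":0},{"dx":0,"dy":0,"dz":0,"ax":0,"ay":0,"az":0}]'
python3 -m jog '[{"dx":0,"dy":0,"dz":2,"ax":0,"ay":0,"az":0},{"dx":0,"dy":0,"dz":2,"ax":0,"ay":0,"az":0},{"dx":0,"dy":0,"dz":0,"ax":0,"ay":0,"az":0},{"dx":0,"dy":0,"dz":0,"ax":0,"ay":0,"az":0}]'
```

```text
time: 17.2
tool_pos: [0.499, -0.244, 0.2481]
tcp_rot: [3.134, 0.192, 0.004]
wrist_force: [0.5, -0.1, -0.1]
width: 0.258
grip_force: 68.8
time: 17.53
tool_pos: [0.4978, -0.2441, 0.2429]
tcp_rot: [3.135, 0.19, 0.001]
wrist_force: [-0.8, -0.5, -1.1]
width: 0.257
grip_force: 68.8
```

```bash
python3 -m jog '[{"dx":0.3,"dy":-1.2,"dz":0,"ax":0,"ay":0,"az":0},{"dx":0,"dy":0,"dz":3,"ax":0,"ay":0,"az":0},{"dx":0,"dy":0,"dz":3,"ax":0,"ay":0,"az":0},{"dx":0,"dy":0,"dz":0,"ax":0,"ay":0,"az":0},{"dx":0,"dy":0,"dz":0,"ax":0,"ay":0,"az":0}]'
python3 -m jog '[{"dx":0,"dy":0,"dz":2,"ax":0,"ay":0,"az":0},{"dx":0,"dy":0,"dz":2,"ax":0,"ay":0,"az":0},{"dx":0,"dy":0,"dz":0,"ax":0,"ay":0,"az":0},{"dx":0,"dy":0,"dz":0,"ax":0,"ay":0,"az":0}]'
```

```text
time: 17.95
tool_pos: [0.4979, -0.2428, 0.2361]
tcp_rot: [-3.136, -0.191, 0.0]
wrist_force: [0.4, 0.7, -0.2]
width: 0.256
grip_force: 68.8
time: 18.28
tool_pos: [0.4982, -0.243, 0.2327]
tcp_rot: [3.135, 0.19, 0.001]
wrist_force: [0.8, -0.4, 1.1]
width: 0.254
grip_force: 69.0
```

Touching the clips at the expected height (underside ≈17 mm). Press on in small steps.

```bash
python3 -m jog '[{"dx":0,"dy":0,"dz":1.5,"ax":0,"ay":0,"az":0},{"dx":0,"dy":0,"dz":1.5,"ax":0,"ay":0,"az":0},{"dx":0,"dy":0,"dz":0,"ax":0,"ay":0,"az":0}]'
python3 -m jog '[{"dx":0,"dy":0,"dz":1.5,"ax":0,"ay":0,"az":0},{"dx":0,"dy":0,"dz":1.5,"ax":0,"ay":0,"az":0},{"dx":0,"dy":0,"dz":0,"ax":0,"ay":0,"az":0}]'
python3 -m jog '[{"dx":0,"dy":0,"dz":1.5,"ax":0,"ay":0,"az":0},{"dx":0,"dy":0,"dz":1.5,"ax":0,"ay":0,"az":0},{"dx":0,"dy":0,"dz":0,"ax":0,"ay":0,"az":0}]'
```

```text
time: 18.53
tool_pos: [0.4984, -0.2431, 0.2303]
tcp_rot: [3.135, 0.191, 0.002]
wrist_force: [-0.3, 0.4, 3.9]
width: 0.255
grip_force: 69.5
time: 18.78
tool_pos: [0.498, -0.243, 0.2264]
tcp_rot: [3.135, 0.191, 0.001]
wrist_force: [0.3, -0.9, 2.2]
width: 0.255
grip_force: 69.1
time: 19.03
tool_pos: [0.4979, -0.2427, 0.2226]
tcp_rot: [-3.136, -0.19, -0.0]
wrist_force: [2.4, -1.4, -3.5]
width: 0.248
grip_force: 68.6
```

```bash
python3 -m jog '[{"dx":0,"dy":0,"dz":1.5,"ax":0,"ay":0,"az":0},{"dx":0,"dy":0,"dz":1.5,"ax":0,"ay":0,"az":0},{"dx":0,"dy":0,"dz":0,"ax":0,"ay":0,"az":0},{"dx":0,"dy":0,"dz":0,"ax":0,"ay":0,"az":0}]'
python3 -m jog '[{"dx":0,"dy":0,"dz":1,"ax":0,"ay":0,"az":0},{"dx":0,"dy":0,"dz":1,"ax":0,"ay":0,"az":0},{"dx":0,"dy":0,"dz":0,"ax":0,"ay":0,"az":0},{"dx":0,"dy":0,"dz":0,"ax":0,"ay":0,"az":0}]'
```

```text
time: 19.37
tool_pos: [0.4977, -0.2428, 0.22]
tcp_rot: [-3.136, -0.191, 0.001]
wrist_force: [1.7, -2.2, -1.4]
width: 0.251
grip_force: 68.6
time: 19.7
tool_pos: [0.4981, -0.2427, 0.2198]
tcp_rot: [-3.136, -0.19, -0.0]
wrist_force: [-2.5, 1.5, 9.2]
width: 0.255
grip_force: 69.7
```

```bash
python3 -m jog '[{"dx":0,"dy":0,"dz":1,"ax":0,"ay":0,"az":0},{"dx":0,"dy":0,"dz":0,"ax":0,"ay":0,"az":0},{"dx":0,"dy":0,"dz":-2,"ax":0,"ay":0,"az":0},{"dx":0,"dy":0,"dz":0,"ax":0,"ay":0,"az":0}]'
python3 -m jog '[{"dx":0,"dy":0,"dz":0,"ax":0,"ay":0,"az":0},{"dx":0,"dy":0,"dz":0,"ax":0,"ay":0,"az":0},{"dx":0,"dy":0,"dz":0,"ax":0,"ay":0,"az":0},{"dx":0,"dy":0,"dz":0,"ax":0,"ay":0,"az":0},{"dx":0,"dy":0,"dz":0,"ax":0,"ay":0,"az":0}]' 0.55
python3 -m jog '[{"dx":0,"dy":0,"dz":-10,"ax":0,"ay":0,"az":0},{"dx":0,"dy":0,"dz":-25,"ax":0,"ay":0,"az":0},{"dx":0,"dy":0,"dz":-35,"ax":0,"ay":0,"az":0},{"dx":0,"dy":0,"dz":-35,"ax":0,"ay":0,"az":0},{"dx":0,"dy":0,"dz":-35,"ax":0,"ay":0,"az":0},{"dx":0,"dy":0,"dz":-30,"ax":0,"ay":0,"az":0},{"dx":0,"dy":0,"dz":0,"ax":0,"ay":0,"az":0},{"dx":0,"dy":0,"dz":0,"ax":0,"ay":0,"az":0}]' 0.6
python3 wr.py w7; python3 goal.py 0.4563 0.2970 0.20 10 38
python3 - <<'E'
import cv2
a=cv2.imread("pics/w7.png")
cv2.imwrite("pics/w7c.png",cv2.resize(a[60:260,60:400],None,fx=2,fy=2))
E
```

```text
time: 20.03
tool_pos: [0.4979, -0.2427, 0.2199]
tcp_rot: [3.136, 0.19, 0.0]
wrist_force: [-0.4, -1.2, 5.6]
width: 0.259
grip_force: 69.6
time: 20.45
tool_pos: [0.4977, -0.2426, 0.2189]
tcp_rot: [-3.135, -0.19, 0.001]
wrist_force: [-0.1, -0.2, 0.9]
width: 0.545
grip_force: 0.0
time: 21.12
tool_pos: [0.4986, -0.2431, 0.3932]
tcp_rot: [3.132, 0.19, 0.009]
wrist_force: [-0.0, -0.4, -0.8]
width: 0.599
grip_force: 0.0
[[-0.0, -0.965, -0.261, 0.066], [1.0, 0.0, -0.001, 0.0], [0.001, -0.261, 0.965, 0.031], [0.0, 0.0, 0.0, 1.0]] 64.26402555791776 [ 0.4986 -0.2431  0.3932] 21.1167
n 15 dxyz [ 29.  -28.1   2.4] a [ 0.01 -0.   -6.2 ] q [-0.5   0.04  1.88 -0.    1.21  0.95] pos [ 0.4979 -0.2428  0.3907] t 21.1667
```

View pics/w7c.png

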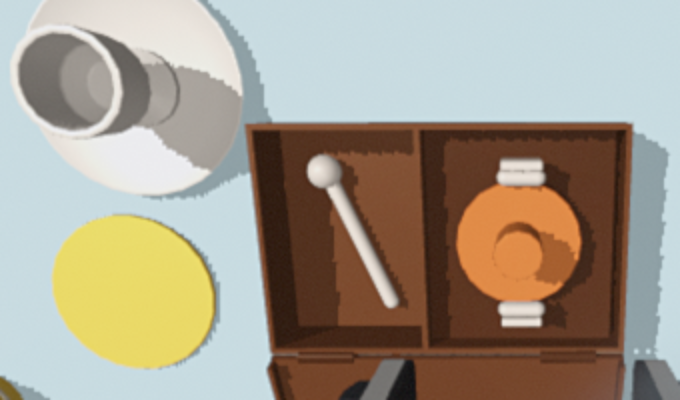

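```bash
python3 -m jog '[{"dx":29,"dy":-28.1,"dz":0,"ax":0,"ay":0,"az":-6.2},{"dx":29,"dy":-28.1,"dz":0,"ax":0,"ay":0,"az":-6.2},{"dx":29,"dy":-28.1,"dz":0,"ax":0,"ay":0,"az":-6.2},{"dx":29,"dy":-28.1,"dz":0,"ax":0,"ay":0,"az":-6.2},{"dx":29,"dy":-28.1,"dz":0,"ax":0,"ay":0,"az":-6.2},{"dx":29,"dy":-28.1,"dz":0,"ax":0,"ay":0,"az":-6.2},{"dx":29,"dy":-28.1,"dz":0,"ax":0,"ay":0,"az":-6.2},{"dx":29,"dy":-28.1,"dz":0,"ax":0,"ay":0,"az":-6.2},{"dx":29,"dy":-28.1,"dz":0,"ax":0,"ay":0,"az":-6.2},{"dx":29,"dy":-28.1,"dz":0,"ax":0,"ay":0,"az":-6.2},{"dx":29,"dy":-28.1,"dz":0,"ax":0,"ay":0,"az":-6.2},{"dx":29,"dy":-28.1,"dz":0,"ax":0,"ay":0,"az":-6.2},{"dx":29,"dy":-28.1,"dz":0,"ax":0,"ay":0,"az":-6.2},{"dx":29,"dy":-28.1,"dz":0,"ax":0,"ay":0,"az":-6.2},{"dx":29,"dy":-28.1,"dz":0,"ax":0,"ay":0,"az":-6.2},{"dx":0,"dy":0,"dz":0,"ax":0,"ay":0,"az":0},{"dx":0,"dy":0,"dz":0,"ax":0,"ay":0,"az":0},{"dx":0,"dy":0,"dz":0,"ax":0,"ay":0,"az":0}]' 1; python3 wr.py w8
python3 - <<'E'
import numpy as np,cv2
from h import *
c=np.load("w8.npz")
h=cv2.cvtColor(c["img"],cv2.COLOR_RGB2HSV)
for n,lo,hi in(("g",(45,80,90),(80,255,255)),("y",(20,80,120),(35,255,255))):
    k,L,st,ce=cv2.connectedComponentsWithStats(cv2.inRange(h,lo,hi))
    for i in range(1,k):
        if st[i][4]>800:
            x,y,w,hh=st[i][:4]; print(n,st[i],ce[i].round(1),ray(c,*ce[i],.053).round(4), (ray(c,x+w,y+30,.053)-ray(c,x,y+30,.053))[:2].round(4))
E
python3 goal.py 0.4563 0.2970 0.028 10 38
```

```text
time: 22.67
tool_pos: [0.4554, 0.297, 0.3878]
tcp_rot: [-2.02, -2.406, 0.004]
wrist_force: [-0.3, -0.9, 0.2]
width: 1.002
grip_force: 0.0
[[-0.0, -0.965, -0.261, 0.066], [1.0, -0.0, 0.0, 0.0], [-0.0, -0.261, 0.965, 0.031], [0.0, 0.0, 0.0, 1.0]] 64.26402555791776 [0.4554 0.297  0.3878] 22.6667
g [ 289  149   68   68 3545] [322.5 182.4] [0.4557 0.2981 0.053 ] [0.0651 0.0115]
y [  76  130  100   92 6939] [124.2 174.8] [0.265  0.2723 0.053 ] [0.0945 0.0166]
y [ 304  245   62   73 3274] [335.1 283.9] [0.4881 0.1918 0.053 ] [0.0645 0.0114]
n 6 dxyz [ 0.1  0.1 34.2] a [-0.02  0.01 -0.02] q [ 0.53  0.03  1.9  -0.    1.21  0.36] pos [0.456  0.2966 0.3881] t 22.7167
```

View pics/w8.png

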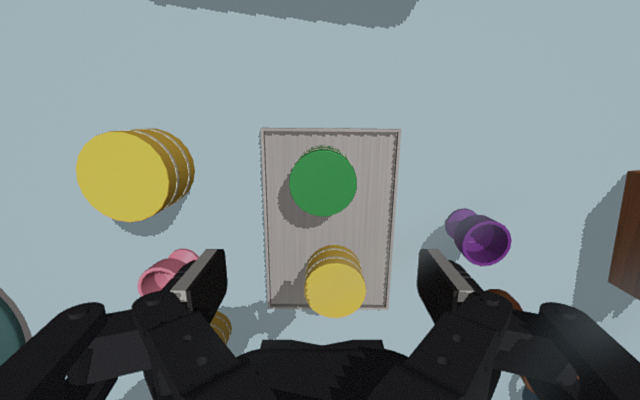

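```bash
python3 -m jog '[{"dx":1,"dy":0,"dz":35,"ax":0,"ay":0,"az":0},{"dx":0,"dy":0,"dz":35,"ax":0,"ay":0,"az":0},{"dx":0,"dy":0,"dz":35,"ax":0,"ay":0,"az":0},{"dx":0,"dy":0,"dz":35,"ax":0,"ay":0,"az":0},{"dx":0,"dy":0,"dz":25,"ax":0,"ay":0,"az":0},{"dx":0,"dy":0,"dz":20,"ax":0,"ay":0,"az":0},{"dx":0,"dy":0,"dz":12,"ax":0,"ay":0,"az":0},{"dx":0,"dy":0,"dz":6,"ax":0,"ay":0,"az":0},{"dx":0,"dy":0,"dz":0,"ax":0,"ay":0,"az":0},{"dx":0,"dy":0,"dz":0,"ax":0,"ay":0,"az":0},{"dx":0,"dy":0,"dz":0,"ax":0,"ay":0,"az":0}]'
python3 -m jog '[{"dx":0,"dy":0,"dz":0,"ax":0,"ay":0,"az":0},{"dx":0,"dy":0,"dz":0,"ax":0,"ay":0,"az":0},{"dx":0,"dy":0,"dz":0,"ax":0,"ay":0,"az":0},{"dx":0,"dy":0,"dz":0,"ax":0,"ay":0,"az":0},{"dx":0,"dy":0,"dz":0,"ax":0,"ay":0,"az":0},{"dx":0,"dy":0,"dz":0,"ax":0,"ay":0,"az":0},{"dx":0,"dy":0,"dz":0,"ax":0,"ay":0,"az":0},{"dx":0,"dy":0,"dz":0,"ax":0,"ay":0,"az":0}]' 0 50
```

```text
time: 23.63
tool_pos: [0.4568, 0.2985, 0.1879]
tcp_rot: [2.02, 2.404, 0.004]
wrist_force: [-0.1, 0.2, 0.5]
width: 0.996
grip_force: 0.0
time: 24.3
tool_pos: [0.4565, 0.2988, 0.1884]
tcp_rot: [2.019, 2.405, 0.005]
wrist_force: [-0.2, -1.3, 5.5]
width: 0.766
grip_force: 56.0
```

```bash
python3 - <<'E'
import numpy as np
from h import *
T=np.load("top1.npz");S=np.load("scene1.npz")
print(ray(T,255,119,.135),ray(S,379,276,.14),ray(S,373,312,0), ray(T,398,117,.07))
E
python3 -m jog '[{"dx":0,"dy":0,"dz":-10,"ax":0,"ay":0,"az":0},{"dx":0,"dy":0,"dz":-25,"ax":0,"ay":0,"az":0},{"dx":0,"dy":0,"dz":-35,"ax":0,"ay":0,"az":0},{"dx":0,"dy":0,"dz":-35,"ax":0,"ay":0,"az":0},{"dx":0,"dy":0,"dz":-35,"ax":0,"ay":0,"az":0},{"dx":0,"dy":0,"dz":-35,"ax":0,"ay":0,"az":0},{"dx":0,"dy":0,"dz":-15,"ax":0,"ay":0,"az":0},{"dx":0,"dy":0,"dz":0,"ax":0,"ay":0,"az":0},{"dx":0,"dy":0,"dz":0,"ax":0,"ay":0,"az":0}]'; python3 goal.py 0.6675 0.0005 0.223 0 35;python3 goal.py 0.6675 0.0005 0.223 -20 35
```

```text
[0.69429797 0.16201795 0.135     ] [0.69892715 0.16409001 0.14      ] [0.70258868 0.16614767 0.        ] [ 0.72603506 -0.21038263  0.07      ]
time: 25.05
tool_pos: [0.4557, 0.2983, 0.3781]
tcp_rot: [2.019, 2.405, 0.005]
wrist_force: [-0.3, 0.1, -2.1]
width: 0.769
grip_force: 56.1
n 11 dxyz [-28.8  16.6   0. ] a [ 0.02 -0.01  0.91] q [0.53 0.04 1.91 0.   1.19 0.36] pos [0.4557 0.2983 0.3781] t 25.05
n 11 dxyz [-26.1  21.2   0.1] a [ 0.01 -0.01  2.72] q [0.53 0.04 1.91 0.   1.19 0.36] pos [0.4557 0.2983 0.3781] t 25.05
```

```bash
python3 -m jog '[{"dx":-28.8,"dy":16.6,"dz":0,"ax":0,"ay":0,"az":0.9},{"dx":-28.8,"dy":16.6,"dz":0,"ax":0,"ay":0,"az":0.9},{"dx":-28.8,"dy":16.6,"dz":0,"ax":0,"ay":0,"az":0.9},{"dx":-28.8,"dy":16.6,"dz":0,"ax":0,"ay":0,"az":0.9},{"dx":-28.8,"dy":16.6,"dz":0,"ax":0,"ay":0,"az":0.9},{"dx":-28.8,"dy":16.6,"dz":0,"ax":0,"ay":0,"az":0.9},{"dx":-28.8,"dy":16.6,"dz":0,"ax":0,"ay":0,"az":0.9},{"dx":-28.8,"dy":16.6,"dz":0,"ax":0,"ay":0,"az":0.9},{"dx":-28.8,"dy":16.6,"dz":0,"ax":0,"ay":0,"az":0.9},{"dx":-28.8,"dy":16.6,"dz":0,"ax":0,"ay":0,"az":0.9},{"dx":-28.8,"dy":16.6,"dz":0,"ax":0,"ay":0,"az":0.9},{"dx":0,"dy":0,"dz":0,"ax":0,"ay":0,"az":0},{"dx":0,"dy":0,"dz":0,"ax":0,"ay":0,"az":0},{"dx":0,"dy":0,"dz":0,"ax":0,"ay":0,"az":0}]'; python3 goal.py 0.6675 0.0005 0.0357 0 30
```

```text
time: 26.22
tool_pos: [0.6665, 0.0006, 0.3736]
tcp_rot: [-2.218, -2.219, 0.005]
wrist_force: [-0.1, 0.2, -0.3]
width: 0.771
grip_force: 56.1
n 7 dxyz [-0.   0.2 26.2] a [-0.04 -0.01  0.  ] q [-0.04  0.27  1.66  0.    1.22 -0.04] pos [6.665e-01 6.000e-04 3.736e-01] t 26.2167
```

```bash
python3 -m jog '[{"dx":0,"dy":0.5,"dz":33,"ax":0,"ay":0,"az":0},{"dx":0,"dy":0.5,"dz":33,"ax":0,"ay":0,"az":0},{"dx":0,"dy":0,"dz":33,"ax":0,"ay":0,"az":0},{"dx":0,"dy":0,"dz":33,"ax":0,"ay":0,"az":0},{"dx":0,"dy":0,"dz":22,"ax":0,"ay":0,"az":0},{"dx":0,"dy":0,"dz":14,"ax":0,"ay":0,"az":0},{"dx":0,"dy":0,"dz":8,"ax":0,"ay":0,"az":0},{"dx":0,"dy":0,"dz":0,"ax":0,"ay":0,"az":0},{"dx":0,"dy":0,"dz":0,"ax":0,"ay":0,"az":0},{"dx":0,"dy":0,"dz":0,"ax":0,"ay":0,"az":0}]'
python3 -m jog '[{"dx":0,"dy":0,"dz":1,"ax":0,"ay":0,"az":0},{"dx":0,"dy":0,"dz":1,"ax":0,"ay":0,"az":0},{"dx":0,"dy":0,"dz":0,"ax":0,"ay":0,"az":0},{"dx":0,"dy":0,"dz":0,"ax":0,"ay":0,"az":0}]'
```

```text
time: 27.05
tool_pos: [0.6694, 0.0008, 0.2026]
tcp_rot: [2.218, 2.221, 0.004]
wrist_force: [0.2, 0.4, -1.7]
width: 0.768
grip_force: 56.2
time: 27.38
tool_pos: [0.6685, 0.0005, 0.199]
tcp_rot: [2.22, 2.222, 0.001]
wrist_force: [-0.2, 0.7, -0.8]
width: 0.768
grip_force: 56.2
```

```bash
python3 -m jog '[{"dx":0,"dy":-0.5,"dz":3,"ax":0,"ay":0,"az":0},{"dx":0,"dy":0,"dz":3,"ax":0,"ay":0,"az":0},{"dx":0,"dy":0,"dz":1,"ax":0,"ay":0,"az":0},{"dx":0,"dy":0,"dz":0,"ax":0,"ay":0,"az":0},{"dx":0,"dy":0,"dz":0,"ax":0,"ay":0,"az":0}]'
python3 -m jog '[{"dx":0,"dy":0,"dz":0.7,"ax":0,"ay":0,"az":0},{"dx":0,"dy":0,"dz":0.7,"ax":0,"ay":0,"az":0},{"dx":0,"dy":0,"dz":0,"ax":0,"ay":0,"az":0},{"dx":0,"dy":0,"dz":0,"ax":0,"ay":0,"az":0}]'
python3 -m jog '[{"dx":0,"dy":0,"dz":0.5,"ax":0,"ay":0,"az":0},{"dx":0,"dy":0,"dz":0.5,"ax":0,"ay":0,"az":0},{"dx":0,"dy":0,"dz":0,"ax":0,"ay":0,"az":0},{"dx":0,"dy":0,"dz":0,"ax":0,"ay":0,"az":0}]'
```

```text
time: 27.8
tool_pos: [0.6677, 0.0005, 0.191]
tcp_rot: [-2.22, -2.222, 0.001]
wrist_force: [-0.3, 0.3, -0.8]
width: 0.771
grip_force: 56.1
time: 28.13
tool_pos: [0.6679, 0.0005, 0.1905]
tcp_rot: [2.22, 2.222, 0.0]
wrist_force: [-1.9, 0.1, 2.3]
width: 0.769
grip_force: 56.4
time: 28.47
tool_pos: [0.6679, 0.0005, 0.1904]
tcp_rot: [2.22, 2.222, 0.0]
wrist_force: [-5.5, -0.5, 8.6]
width: 0.768
grip_force: 57.2
```

Contact at the expected height; release, rise, go to the yellow tin.

```bash
python3 -m jog '[{"dx":0,"dy":0,"dz":0,"ax":0,"ay":0,"az":0},{"dx":0,"dy":0,"dz":0,"ax":0,"ay":0,"az":0},{"dx":0,"dy":0,"dz":0,"ax":0,"ay":0,"az":0},{"dx":0,"dy":0,"dz":0,"ax":0,"ay":0,"az":0},{"dx":0,"dy":0,"dz":0,"ax":0,"ay":0,"az":0}]' 1
python3 -m jog '[{"dx":0,"dy":0,"dz":-10,"ax":0,"ay":0,"az":0},{"dx":0,"dy":0,"dz":-25,"ax":0,"ay":0,"az":0},{"dx":0,"dy":0,"dz":-35,"ax":0,"ay":0,"az":0},{"dx":0,"dy":0,"dz":-35,"ax":0,"ay":0,"az":0},{"dx":0,"dy":0,"dz":-35,"ax":0,"ay":0,"az":0},{"dx":0,"dy":0,"dz":-35,"ax":0,"ay":0,"az":0},{"dx":0,"dy":0,"dz":0,"ax":0,"ay":0,"az":0},{"dx":0,"dy":0,"dz":0,"ax":0,"ay":0,"az":0}]'; python3 goal.py 0.489 0.184 0.21 10 35
```

```text
time: 28.88
tool_pos: [0.6678, 0.0006, 0.1886]
tcp_rot: [-2.22, -2.222, 0.0]
wrist_force: [-1.0, 0.5, -0.1]
width: 1.001
grip_force: 0.0
time: 29.55
tool_pos: [0.669, 0.0006, 0.3692]
tcp_rot: [2.216, 2.218, 0.009]
wrist_force: [-0.4, -0.1, -0.8]
width: 0.998
grip_force: 0.0
n 8 dxyz [ 24.6 -20.7   0.5] a [ 0.06  0.01 -1.24] q [-0.04  0.27  1.66  0.    1.2  -0.04] pos [6.690e-01 6.000e-04 3.692e-01] t 29.55
```

```bash
python3 -m jog '[{"dx":24.6,"dy":-20.7,"dz":0,"ax":0,"ay":0,"az":-1.2},{"dx":24.6,"dy":-20.7,"dz":0,"ax":0,"ay":0,"az":-1.2},{"dx":24.6,"dy":-20.7,"dz":0,"ax":0,"ay":0,"az":-1.2},{"dx":24.6,"dy":-20.7,"dz":0,"ax":0,"ay":0,"az":-1.2},{"dx":24.6,"dy":-20.7,"dz":0,"ax":0,"ay":0,"az":-1.2},{"dx":24.6,"dy":-20.7,"dz":0,"ax":0,"ay":0,"az":-1.2},{"dx":24.6,"dy":-20.7,"dz":0,"ax":0,"ay":0,"az":-1.2},{"dx":24.6,"dy":-20.7,"dz":0,"ax":0,"ay":0,"az":-1.2},{"dx":0,"dy":0,"dz":0,"ax":0,"ay":0,"az":0},{"dx":0,"dy":0,"dz":0,"ax":0,"ay":0,"az":0},{"dx":0,"dy":0,"dz":0,"ax":0,"ay":0,"az":0}]'; python3 wr.py w9
python3 - <<'E'
import numpy as np,cv2
from h import *
c=np.load("w9.npz")
h=cv2.cvtColor(c["img"],cv2.COLOR_RGB2HSV)
k,L,st,ce=cv2.connectedComponentsWithStats(cv2.inRange(h,(20,80,120),(35,255,255)))
for i in range(1,k):
    if st[i][4]>800:
        x,y,w,hh=st[i][:4]; print(st[i],ce[i].round(1),ray(c,*ce[i],.053).round(4), (ray(c,x+w,y+30,.053)-ray(c,x,y+30,.053))[:2].round(4))
E
python3 goal.py 0.489 0.184 0.033 10 35
```

```text
time: 30.47
tool_pos: [0.4881, 0.1842, 0.3633]
tcp_rot: [-2.026, -2.401, 0.002]
wrist_force: [0.6, 0.2, 0.3]
width: 1.001
grip_force: 0.0
[[-0.0, -0.965, -0.261, 0.066], [1.0, -0.0, 0.0, 0.0], [-0.0, -0.261, 0.965, 0.031], [0.0, 0.0, 0.0, 1.0]] 64.26402555791776 [0.4881 0.1842 0.3633] 30.4667
[   2    0  127   96 9420] [63.5 41.7] [0.2637 0.2694 0.053 ] [0.0996 0.017 ]
[ 286  149   74   77 4338] [322.4 188.3] [0.4887 0.1855 0.053 ] [0.0652 0.0111]
[ 144  233   61   56 1858] [170.3 258. ] [0.3568 0.0936 0.053 ] [0.0578 0.0099]
[ 213  302   76   55 2653] [248.5 326.7] [0.4389 0.0302 0.053 ] [0.0768 0.0131]
n 6 dxyz [ 0.   0.1 29.3] a [-0.01  0.01 -0.06] q [ 0.31  0.    1.97 -0.    1.16  0.14] pos [0.4886 0.1839 0.3634] t 30.5167
```

```bash
python3 -m jog '[{"dx":1,"dy":0,"dz":33,"ax":0,"ay":0,"az":0},{"dx":0,"dy":0,"dz":33,"ax":0,"ay":0,"az":0},{"dx":0,"dy":0,"dz":33,"ax":0,"ay":0,"az":0},{"dx":0,"dy":0,"dz":33,"ax":0,"ay":0,"az":0},{"dx":0,"dy":0,"dz":22,"ax":0,"ay":0,"az":0},{"dx":0,"dy":0,"dz":14,"ax":0,"ay":0,"az":0},{"dx":0,"dy":0,"dz":7,"ax":0,"ay":0,"az":0},{"dx":0,"dy":0,"dz":0,"ax":0,"ay":0,"az":0},{"dx":0,"dy":0,"dz":0,"ax":0,"ay":0,"az":0},{"dx":0,"dy":0,"dz":0,"ax":0,"ay":0,"az":0},{"dx":0,"dy":0,"dz":0,"ax":0,"ay":0,"az":0}]'
python3 -m jog '[{"dx":0,"dy":0,"dz":0,"ax":0,"ay":0,"az":0},{"dx":0,"dy":0,"dz":0,"ax":0,"ay":0,"az":0},{"dx":0,"dy":0,"dz":0,"ax":0,"ay":0,"az":0},{"dx":0,"dy":0,"dz":0,"ax":0,"ay":0,"az":0},{"dx":0,"dy":0,"dz":0,"ax":0,"ay":0,"az":0},{"dx":0,"dy":0,"dz":0,"ax":0,"ay":0,"az":0},{"dx":0,"dy":0,"dz":0,"ax":0,"ay":0,"az":0},{"dx":0,"dy":0,"dz":0,"ax":0,"ay":0,"az":0}]' 0 50
python3 -m jog '[{"dx":0,"dy":0,"dz":-10,"ax":0,"ay":0,"az":0},{"dx":0,"dy":0,"dz":-25,"ax":0,"ay":0,"az":0},{"dx":0,"dy":0,"dz":-35,"ax":0,"ay":0,"az":0},{"dx":0,"dy":0,"dz":-35,"ax":0,"ay":0,"az":0},{"dx":0,"dy":0,"dz":-35,"ax":0,"ay":0,"az":0},{"dx":0,"dy":0,"dz":-10,"ax":0,"ay":0,"az":0},{"dx":0,"dy":0,"dz":0,"ax":0,"ay":0,"az":0},{"dx":0,"dy":0,"dz":0,"ax":0,"ay":0,"az":0},{"dx":0,"dy":0,"dz":0,"ax":0,"ay":0,"az":0}]'
for a in 90 120 -20; do python3 goal.py 0.4355 -0.0225 0.183 $a 35; done
```

```text
time: 31.43
tool_pos: [0.4892, 0.1855, 0.1905]
tcp_rot: [2.026, 2.399, 0.004]
wrist_force: [-0.3, 0.1, 0.1]
width: 0.997
grip_force: 0.0
time: 32.1
tool_pos: [0.4889, 0.1856, 0.1904]
tcp_rot: [2.026, 2.4, 0.003]
wrist_force: [-0.2, 0.0, 6.0]
width: 0.763
grip_force: 56.7
time: 32.85
tool_pos: [0.4869, 0.185, 0.3365]
tcp_rot: [-2.025, -2.399, 0.006]
wrist_force: [-0.5, -0.8, -2.1]
width: 0.763
grip_force: 56.4
n 16 dxyz [-14.    6.   -0.1] a [-0.01  0.01  6.23] q [0.32 0.03 2.   0.   1.11 0.15] pos [0.4869 0.185  0.3365] t 32.85
n 11 dxyz [-20.5   2.9  -0.1] a [-0.02  0.02  6.33] q [0.32 0.03 2.   0.   1.11 0.15] pos [0.4869 0.185  0.3365] t 32.85
n 7 dxyz [-30.3  -5.8  -0.1] a [-0.03  0.01  4.24] q [0.32 0.03 2.   0.   1.11 0.15] pos [0.4869 0.185  0.3365] t 32.85
```

```bash
python3 goal.py 0.4355 -0.0225 0.183 10 35
```

```text
n 7 dxyz [-28.  -12.3  -0.1] a [-0.03  0.01 -0.05] q [0.32 0.03 2.   0.   1.11 0.15] pos [0.4869 0.185  0.3365] t 32.85
```

```bash
python3 -m jog '[{"dx":-28,"dy":-12.3,"dz":0,"ax":0,"ay":0,"az":0},{"dx":-28,"dy":-12.3,"dz":0,"ax":0,"ay":0,"az":0},{"dx":-28,"dy":-12.3,"dz":0,"ax":0,"ay":0,"az":0},{"dx":-28,"dy":-12.3,"dz":0,"ax":0,"ay":0,"az":0},{"dx":-28,"dy":-12.3,"dz":0,"ax":0,"ay":0,"az":0},{"dx":-28,"dy":-12.3,"dz":0,"ax":0,"ay":0,"az":0},{"dx":-28,"dy":-12.3,"dz":0,"ax":0,"ay":0,"az":0},{"dx":0,"dy":0,"dz":0,"ax":0,"ay":0,"az":0},{"dx":0,"dy":0,"dz":0,"ax":0,"ay":0,"az":0},{"dx":0,"dy":0,"dz":0,"ax":0,"ay":0,"az":0},{"dx":0,"dy":0,"dz":0,"ax":0,"ay":0,"az":0}]'; python3 goal.py 0.4355 -0.0225 0.0377 10 35
```

```text
time: 33.77
tool_pos: [0.4359, -0.0216, 0.3377]
tcp_rot: [-2.024, -2.399, 0.001]
wrist_force: [0.0, 0.1, -1.3]
width: 0.765
grip_force: 56.4
n 5 dxyz [-0.2 -0.1 29.1] a [-0.02 -0.01 -0.06] q [-0.11 -0.14  2.16  0.    1.13 -0.28] pos [ 0.4359 -0.0216  0.3377] t 33.7667
```

```bash
python3 -m jog '[{"dx":-0.8,"dy":-0.3,"dz":33,"ax":0,"ay":0,"az":0},{"dx":0,"dy":0,"dz":33,"ax":0,"ay":0,"az":0},{"dx":0,"dy":0,"dz":33,"ax":0,"ay":0,"az":0},{"dx":0,"dy":0,"dz":22,"ax":0,"ay":0,"az":0},{"dx":0,"dy":0,"dz":13,"ax":0,"ay":0,"az":0},{"dx":0,"dy":0,"dz":6,"ax":0,"ay":0,"az":0},{"dx":0,"dy":0,"dz":0,"ax":0,"ay":0,"az":0},{"dx":0,"dy":0,"dz":0,"ax":0,"ay":0,"az":0},{"dx":0,"dy":0,"dz":0,"ax":0,"ay":0,"az":0},{"dx":0,"dy":0,"dz":0,"ax":0,"ay":0,"az":0},{"dx":0,"dy":0,"dz":0,"ax":0,"ay":0,"az":0}]'
python3 -m jog '[{"dx":0,"dy":0,"dz":1,"ax":0,"ay":0,"az":0},{"dx":0,"dy":0,"dz":1,"ax":0,"ay":0,"az":0},{"dx":0,"dy":0,"dz":1,"ax":0,"ay":0,"az":0},{"dx":0,"dy":0,"dz":0,"ax":0,"ay":0,"az":0},{"dx":0,"dy":0,"dz":0,"ax":0,"ay":0,"az":0}]'
```

```text
time: 34.68
tool_pos: [0.4367, -0.0232, 0.2002]
tcp_rot: [2.025, 2.399, 0.002]
wrist_force: [0.9, -0.8, -2.0]
width: 0.766
grip_force: 56.3
time: 35.1
tool_pos: [0.4358, -0.0232, 0.1959]
tcp_rot: [-2.027, -2.4, 0.0]
wrist_force: [0.1, 0.6, -2.0]
width: 0.762
grip_force: 56.3
```

```bash
python3 -m jog '[{"dx":0,"dy":0,"dz":1,"ax":0,"ay":0,"az":0},{"dx":0,"dy":0,"dz":1,"ax":0,"ay":0,"az":0},{"dx":0,"dy":0,"dz":1,"ax":0,"ay":0,"az":0},{"dx":0,"dy":0,"dz":0,"ax":0,"ay":0,"az":0},{"dx":0,"dy":0,"dz":0,"ax":0,"ay":0,"az":0}]'
python3 -m jog '[{"dx":0,"dy":0,"dz":0.6,"ax":0,"ay":0,"az":0},{"dx":0,"dy":0,"dz":0.6,"ax":0,"ay":0,"az":0},{"dx":0,"dy":0,"dz":0,"ax":0,"ay":0,"az":0},{"dx":0,"dy":0,"dz":0,"ax":0,"ay":0,"az":0}]'
```

```text
time: 35.52
tool_pos: [0.4359, -0.0232, 0.1928]
tcp_rot: [-2.026, -2.4, 0.0]
wrist_force: [1.1, -0.3, -2.3]
width: 0.767
grip_force: 56.3
time: 35.85
tool_pos: [0.4361, -0.0232, 0.1924]
tcp_rot: [-2.027, -2.4, 0.0]
wrist_force: [-2.8, -0.2, 5.2]
width: 0.763
grip_force: 57.0
```

Seated; release and back off, then check.

```bash
python3 -m jog '[{"dx":0,"dy":0,"dz":0,"ax":0,"ay":0,"az":0},{"dx":0,"dy":0,"dz":0,"ax":0,"ay":0,"az":0},{"dx":0,"dy":0,"dz":0,"ax":0,"ay":0,"az":0},{"dx":0,"dy":0,"dz":0,"ax":0,"ay":0,"az":0},{"dx":0,"dy":0,"dz":0,"ax":0,"ay":0,"az":0}]' 1
python3 -m jog '[{"dx":0,"dy":0,"dz":-10,"ax":0,"ay":0,"az":0},{"dx":0,"dy":0,"dz":-25,"ax":0,"ay":0,"az":0},{"dx":0,"dy":0,"dz":-35,"ax":0,"ay":0,"az":0},{"dx":0,"dy":0,"dz":-35,"ax":0,"ay":0,"az":0},{"dx":0,"dy":0,"dz":-35,"ax":0,"ay":0,"az":0},{"dx":0,"dy":0,"dz":-35,"ax":0,"ay":0,"az":0},{"dx":30,"dy":0,"dz":-10,"ax":0,"ay":0,"az":0},{"dx":30,"dy":0,"dz":0,"ax":0,"ay":0,"az":0},{"dx":30,"dy":0,"dz":0,"ax":0,"ay":0,"az":0},{"dx":30,"dy":0,"dz":0,"ax":0,"ay":0,"az":0},{"dx":30,"dy":0,"dz":0,"ax":0,"ay":0,"az":0},{"dx":30,"dy":0,"dz":0,"ax":0,"ay":0,"az":0},{"dx":30,"dy":0,"dz":0,"ax":0,"ay":0,"az":0},{"dx":0,"dy":0,"dz":0,"ax":0,"ay":0,"az":0},{"dx":0,"dy":0,"dz":0,"ax":0,"ay":0,"az":0},{"dx":0,"dy":0,"dz":0,"ax":0,"ay":0,"az":0},{"dx":0,"dy":0,"dz":0,"ax":0,"ay":0,"az":0}]'
python3 - <<'E'
import cv2
from workcell import optics
a=optics.read_camera("top")["img"][100:290,180:440,::-1]
b=optics.read_camera("scene")["img"][120:360,140:480,::-1]
cv2.imwrite("pics/end.png",cv2.hconcat([cv2.resize(a,(400,292)),cv2.resize(b,(400,292))]))
E
```

```text
time: 36.27
tool_pos: [0.436, -0.0232, 0.1918]
tcp_rot: [2.027, 2.4, 0.0]
wrist_force: [-0.0, -0.2, -0.1]
width: 0.998
grip_force: 0.0
time: 37.68
tool_pos: [0.4008, 0.1831, 0.377]
tcp_rot: [2.027, 2.399, -0.0]
wrist_force: [-0.3, 0.6, 0.6]
width: 1.001
grip_force: 0.0
```

View pics/end.png

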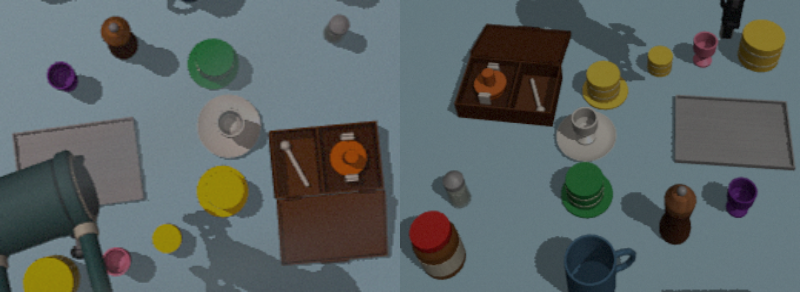

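```bash
python3 -c "
from workcell import bot
print(bot.finish_job())"
```

```text
the job is handed in; nothing more can be done
None
```

The job is handed in after about 38 s on the robot's clock: both tins stand on their own mats, the egg cup is on the middle of the saucer, the sauce pot is snapped home in the well, and the shaker and mill were not touched; the judging result was not shown.

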